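# Load the reel carrier, open the test gas and leak-check the lid joint

## Robot

A 6-joint arm with a two-finger parallel gripper is mounted at the origin on the work surface. World frame = base frame: x ahead of the robot, y to its left, z up, the work surface at z = 0. Lengths are in mm, angles in degrees, forces in N, time in s.
With the tool pointing down it reaches from about 350 to 850 mm from the base axis. Payload 8.1 kg.
Tool frame: the origin (TCP) lies at the very end of the fingers, on their centre line; the grasp point (between the pads) lies 19 mm behind it (r.grip_depth is the distance from the TCP to the grasp point, in mm); z points along the fingers, y is the direction in which the jaws open and shut (so a half turn about z gives the same grasp; the last joint's range is limited). The gripper opens to 85 mm and grips with 20 to 120 N. Pads are 22 mm wide; open, the fingers measure 114 mm over their backs; the gripper's body (76 mm by 85 mm) begins 54 mm behind the grasp point. The pads swing forward as they close: fully open they stand 13 mm farther back than shut.
Start: joints at [-74.909, 7.471, 85.268, -0, 87.261, -4.893], TCP at [205.082, -563.867, 231.292] pointing down, gripper open.
Joint ranges: [-169.43, 169.43], [-51.17, 129.36], [1.28, 143.12], [-76.62, 256.62], [0, 156.53], [-152.29, 152.29]. Speed limits (degrees/s): [136.94, 136.94, 159.86, 180, 180, 180].

## Interface

Orientations are given as [roll, pitch, yaw] about the fixed x, y, z axes, in that order (R = Rz(yaw) Ry(pitch) Rx(roll)).
In Python, from bench import status, viewer, hand_in, r gives the robot as it stands.
- The arm moves only by the shell command python3 -m crank 'ROWS' [OPENING] [FORCE]. ROWS is a JSON object of lists of equal length, an entry for each row: "slide": the shift along the tool's x, y, z in m, a list of three; "twist": the turn about the tool's z in rad. A call has 1 to 8 rows; each row shifts and turns the commanded pose from where the row before left it, along the tool's axes as they then stand; what a row does not reach is not made up. A row lasts 1/10 s, in which the tool goes at most 50 mm and 8.59 degrees, less where a joint would pass 70% of its speed; a pose out of reach is approached as far as the arm can. A call with a gripper value outside its range is refused whole. OPENING is the closure, from 0 (fully open) to 1 (shut), set as the call begins (- or left out, the last holds). The fingers move at their own pace and stop on an object; FORCE is the grip in N (left out, the last holds). Time passes only in rows, so rows that do not move let the fingers close. It gives the time, the measured TCP pose, the force and the opening at its end, in the units of the state.
- status.sense(): the state, without advancing time (a new reading comes with each control period).
- viewer.snapshot(name): name is "scene" or "top"; returns a dict with "img" (420x560x3 uint8, red, green, blue), "fx", "fy", "cx", "cy" (pixels), "R" (3x3) and "t" (3): a world point X has camera coordinates R X + t. Camera axes: x right, y down, z forward; pixel columns grow to the right and rows downward; lengths in mm; the calibration is good to about 2 mm. A picture is of the moment at which its call begins. There is no depth.
- hand_in(): hands the job in, once; it reports no verdict.
The state is a dict: "time": time; "joint_pos": joint angles; "qd": joint speeds; "joint_efforts": joint torques, N m; "tool_pos": TCP position; "tcp_rot": TCP orientation; "ft_force": force on the tool from outside, world axes, zero at the start; "wrist_torque": the same for the moment, N m; "finger_gap": finger opening in mm.
Only numpy, scipy, OpenCV 4.12 (cv2) and the standard library are available. Lean on these libraries where they do the work, as an engineer would, in place of code of your own. Each camera call takes 0.05 s, during which the arm holds its last target.

## Task

Get the pressure vessel ready for its run. Stack all the grey sample reels that stand on the bench on the carrier's two upright spindle posts, at most two to a post and each right down, and turn the black test-gas knob clockwise until it clicks past its detent and stays there. With the gas on, take the leak probe from its cradle and guide its tip slowly, about 2 cm a second, along the exposed dark joint on the robot's side of the vessel's lid, on it or just above it, from the end with the brass bolt all the way to the other end; then lay the probe back in its cradle and leave the other things on the bench where they are.

Things in the scene. Friction and masses are not known exactly. Their poses are not given: they have to be found in the camera images.
- reel0: Grey plastic sample reel (one of four alike; 2 to 4 are present, an absent one reads None): flanged bobbin 60 mm in diameter, 36 mm high, with a 21 mm bore right through, about 0.12 kg, standing on an end. Origin: centre of its underside; z along the bore, up. Rigid; grip it across its 60 mm flanges; it slides down a post freely.
- reel1: Grey plastic sample reel (second of four alike; 2 to 4 are present, an absent one reads None): flanged bobbin 60 mm in diameter, 36 mm high, with a 21 mm bore right through, about 0.12 kg, standing on an end. Origin: centre of its underside; z along the bore, up. Rigid; grip it across its 60 mm flanges; it slides down a post freely.
- reel2: Grey plastic sample reel (third of four alike; 2 to 4 are present, an absent one reads None): flanged bobbin 60 mm in diameter, 36 mm high, with a 21 mm bore right through, about 0.12 kg, standing on an end. Origin: centre of its underside; z along the bore, up. Rigid; grip it across its 60 mm flanges; it slides down a post freely.
- reel3: Grey plastic sample reel (fourth of four alike; 2 to 4 are present, an absent one reads None): flanged bobbin 60 mm in diameter, 36 mm high, with a 21 mm bore right through, about 0.12 kg, standing on an end. Origin: centre of its underside; z along the bore, up. Rigid; grip it across its 60 mm flanges; it slides down a post freely.
- post_a (a point): Centre of the seat of the upright spindle post at the +y end of a fixed aluminium carrier (90 x 200 mm, 10 mm high), 16 mm above the bench: a reel rests on it. Steel post 14 mm in diameter, its top 78 mm above the seat (94 mm above the bench), with a taper to 6 mm over the last 10 mm. It holds two reels on one another (resting 0 and 36 mm above the seat).
- post_b (a point): The same for the other post of the carrier, 110 mm from post_a towards -y.
- valve_grip (a point): Point on the vertical axis of the black test-gas knob at gripping height, 66 mm above the bench; it turns with the knob. The knob is a disc of 64 mm with an upright bar across it, 62 mm long (along x), 18 mm thick (along y), 36 mm tall over the disc; the bar's top lies 14 mm above this point. It sits on a fixed grey block 90 x 110 mm, 34 mm high.
- valve (a joint): Angle of the knob in rad, 0 (gas off) to 1.4 (gas on, at its stop), growing clockwise seen from above; it starts near 0. A sprung plunger resists with up to about 0.15 N m; the crest is at 0.7. Let go before it, the knob springs back to 0; past it, it snaps on to 1.4 and stays.
- vessel: Fixed round steel pressure vessel, 176 mm wide, 85 mm high; its aluminium lid of 136 mm stands 4.5 mm higher. Origin: centre of the underside. The joint round the lid shows as a dark rubber band 9 mm wide on the -x half; a grey hood (top 101 mm above the bench) covers the rest, with a brass bolt head 6 mm high on its -y end.
- lid_centre (a point): Centre of the joint's circle, at the joint's height, 86 mm above the bench.
- seam0 (a point): Point 0 of 7 along the exposed joint, on top of the rubber, 86 mm above the bench: they lie on an arc of radius 73 mm about lid_centre, 25 degrees apart; seam0 is at the end with the brass bolt (where to start), seam6 at the other end.
- seam1 (a point): Point 1 of 7 along the exposed joint, on top of the rubber, 86 mm above the bench: they lie on an arc of radius 73 mm about lid_centre, 25 degrees apart; seam0 is at the end with the brass bolt (where to start), seam6 at the other end.
- seam2 (a point): Point 2 of 7 along the exposed joint, on top of the rubber, 86 mm above the bench: they lie on an arc of radius 73 mm about lid_centre, 25 degrees apart; seam0 is at the end with the brass bolt (where to start), seam6 at the other end.
- seam3 (a point): Point 3 of 7 along the exposed joint, on top of the rubber, 86 mm above the bench: they lie on an arc of radius 73 mm about lid_centre, 25 degrees apart; seam0 is at the end with the brass bolt (where to start), seam6 at the other end.
- seam4 (a point): Point 4 of 7 along the exposed joint, on top of the rubber, 86 mm above the bench: they lie on an arc of radius 73 mm about lid_centre, 25 degrees apart; seam0 is at the end with the brass bolt (where to start), seam6 at the other end.
- seam5 (a point): Point 5 of 7 along the exposed joint, on top of the rubber, 86 mm above the bench: they lie on an arc of radius 73 mm about lid_centre, 25 degrees apart; seam0 is at the end with the brass bolt (where to start), seam6 at the other end.
- seam6 (a point): Point 6 of 7 along the exposed joint, on top of the rubber, 86 mm above the bench: they lie on an arc of radius 73 mm about lid_centre, 25 degrees apart; seam0 is at the end with the brass bolt (where to start), seam6 at the other end.
- probe: Hand-held leak probe, 0.16 kg: grey square handle 130 mm long, 24 x 24 mm, with a bent steel tube 10 mm thick at its front. Origin: middle of the handle; x along the handle towards the tube, z up. At first it lies level in its cradle.
- probe_tip (a point): End of the probe's tube: 125 mm ahead of the handle's middle along the probe's x and 60 mm below it. The tube runs straight on from the handle for 35 mm, slopes down over the next 25 mm, and its last 35 mm points straight down.
- cradle_rest (a point): Where the middle of the probe's handle lies when it rests in its fixed cradle, 92 mm above the bench; x along the probe that lies in it, towards the probe's tip, z up. Cradle: base 150 x 66 mm, 10 mm high, and two aluminium saddles 48 mm either side of this point along x, each 12 mm thick with its floor 80 mm above the bench and side walls 34 mm apart that rise to 94 mm.
- jar: Bystander: closed jar, 50 mm wide, 65 mm high. Origin: centre of the underside.
- beaker: Bystander: glass beaker, 70 mm wide, 90 mm high. Origin: centre of the underside.
- driver: Bystander: screwdriver of 160 mm lying on the bench, 26 mm high. Origin: its middle, underside.
- tub: Bystander: closed tub, 60 mm wide, 60 mm high. Origin: centre of the underside.
There are look-alikes about, which are no part of the job. Several things have the shape of the probe; the one meant has the colours described above. What is shaped like the reel3 but orange is not meant.

How it is judged:
By the outcome, as a careful person would: the job done as asked, in the order asked, and still so for the second after the job is handed in, with the robot touching nothing.
Of reel0, reel1, reel2, reel3 only 2 to 4 are there at a start; the rules pass over those that are not, and their reading is None.
At some moment in a run one of reel0, reel1, reel2, reel3 may be knocked a few centimetres aside while the robot is not near it.
It also fails if it takes over 210 s, if anything falls off the work surface, if the arm or the gripper's body presses on something with over 40 N, if the wrist force passes 120 N, or if a joint passes its speed limit or range.

## Working session

There is one attempt and no reset: what is moved stays moved. The work goes in short steps, Python scripts to look and compute and a shell command to move; the robot and the scene stay as the last step left them, time stands still between calls to the robot, and variables do not carry over. Pictures are saved under pics/ and viewed, and the job is handed in when it is done.

```bash
ls -la; mkdir -p pics
python3 - <<'E'
from bench import status, viewer, r
import cv2,json
print(status.sense())
print([a for a in dir(r) if not a.startswith('_')])
for n in ("scene","top"):
    s=viewer.snapshot(n)
    cv2.imwrite(f"pics/{n}0.png",s["img"][:,:,::-1])
    print(n,s["fx"],s["fy"],s["cx"],s["cy"],s["R"],s["t"])
E
```

```text
total 12
drwxr-xr-x  3 agent agent 4096 Dec  6 21:01 .
drwxr-xr-x 23 root  root  4096 Dec  6 21:01 ..
drwxr-xr-x  2 agent agent 4096 Dec  6 21:01 pics
{'time': 0.0, 'joint_pos': array([-7.49074783e+01,  7.51646354e+00,  8.53304046e+01,  1.60231912e-03,
        8.72612011e+01, -4.89366198e+00]), 'qd': array([ 0.07156041,  0.02749401,  0.02369744, -0.12216034, -0.04029625,
        0.01326854]), 'joint_efforts': array([ 7.62177533e-04, -5.69394064e+01, -5.00559926e+01, -2.25147169e-04,
        1.45479647e-02, -2.40830281e-05]), 'tool_pos': array([ 204.95531092, -563.31657369,  230.21951628]), 'tcp_rot': array([-1.79892461e+02, -1.08135405e-02,  1.99860955e+01]), 'ft_force': array([-0.6031403 , -1.07650204,  0.35686958]), 'wrist_torque': array([-0.01554551,  0.02886934, -0.02894964]), 'finger_gap': 85.24393088277661}
['PlanningError', 'grip_depth']
scene 394.3475444250354 394.3475444250354 277.09886563066726 208.43343377506366 [[-0.12093354  0.99263089  0.00768133]
 [ 0.71535903  0.09251278 -0.69260583]
 [-0.68821256 -0.07826437 -0.72127537]] [ -15.4716993  -340.46634236 1575.46316883]
top 385.8424836373565 385.8424836373565 278.4784194142464 202.3782316713873 [[ 0.01877221 -0.99981395 -0.00443497]
 [-0.99002503 -0.01796856 -0.13974108]
 [ 0.13963539  0.00701398 -0.99017815]] [  84.30085743  552.16477344 1095.45273699]
```

View pics/scene0.png

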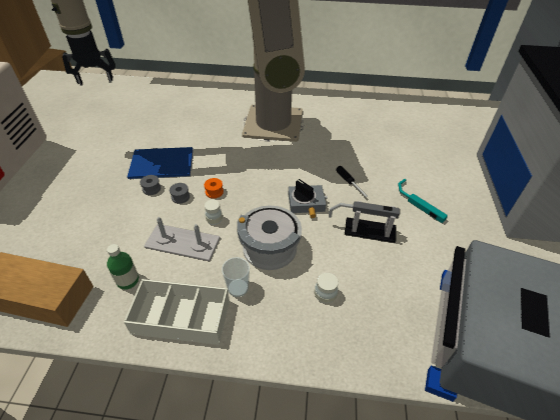

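View pics/top0.png

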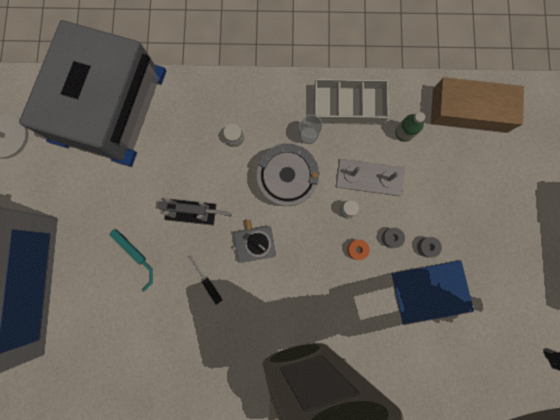

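```bash
cat > h.py <<'E'
import numpy as np, cv2
from bench import status, viewer
def ray(s,u,v,z):
    d=np.array([(u-s["cx"])/s["fx"],(v-s["cy"])/s["fy"],1.0])
    R=np.array(s["R"]);t=np.array(s["t"])
    c=-R.T@t; w=R.T@d
    return c+w*(z-c[2])/w[2]
def proj(s,X):
    p=np.array(s["R"])@np.array(X,float)+np.array(s["t"])
    return s["fx"]*p[0]/p[2]+s["cx"], s["fy"]*p[1]/p[2]+s["cy"]
def crop(s,name,u0,v0,u1,v1,k):
    im=s["img"][v0:v1,u0:u1,::-1]
    im=cv2.resize(np.ascontiguousarray(im),None,fx=k,fy=k,interpolation=cv2.INTER_CUBIC)
    for u in range((u0+9)//10*10,u1,10):
        cv2.line(im,((u-u0)*k,0),((u-u0)*k,5 if u%50 else 12),(0,255,255),1)
        if u%20==0: cv2.putText(im,str(u),((u-u0)*k,22),0,.38,(0,0,255),1)
    for v in range((v0+9)//10*10,v1,10):
        cv2.line(im,(0,(v-v0)*k),(5 if v%50 else 12,(v-v0)*k),(0,255,255),1)
        if v%20==0: cv2.putText(im,str(v),(14,(v-v0)*k+4),0,.38,(0,0,255),1)
    cv2.imwrite("pics/"+name,im)
E
python3 - <<'E'
from h import *
s=viewer.snapshot("top")
crop(s,"t1.png",330,150,450,270,5)
crop(s,"t2.png",150,140,330,270,4)
s=viewer.snapshot("scene")
crop(s,"s1.png",120,140,310,260,4)
E
```

```text
(no output)
```

View pics/t1.png

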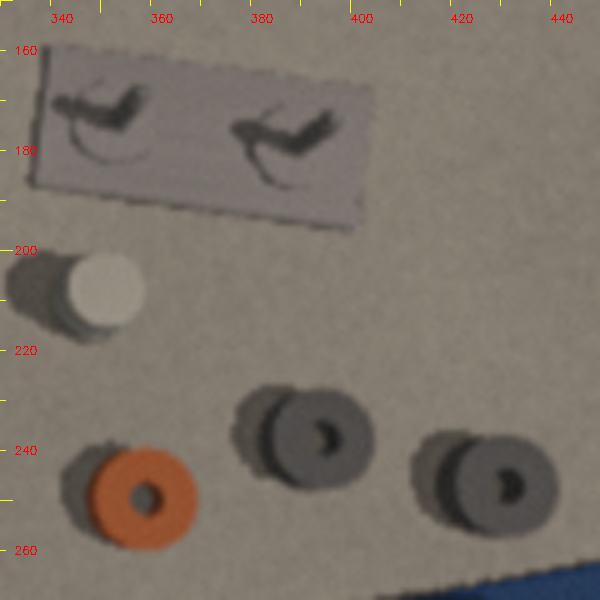

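View pics/t2.png

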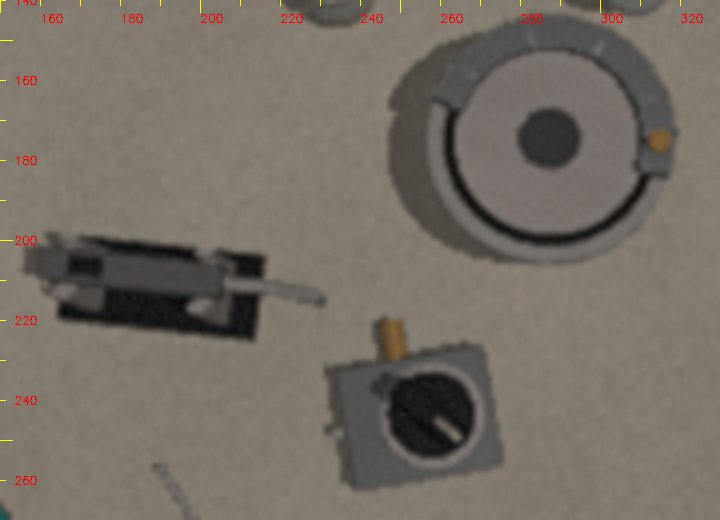

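View pics/s1.png

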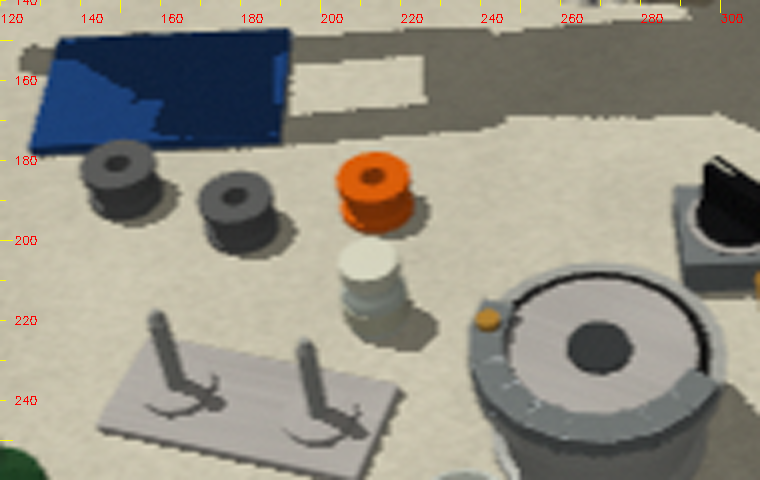

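Run:
```python
from h import *
np.set_printoptions(precision=1,suppress=True)
T=viewer.snapshot("top");S=viewer.snapshot("scene")
print("camT",-np.array(T["R"]).T@T["t"],"camS",-np.array(S["R"]).T@S["t"])
def p(n,s,u,v,z): print(n,ray(s,u,v,z))
p("reelR top T",T,393.5,237.8,36);p("reelR S",S,177,188.5,36)
p("reelL top T",T,431.3,246,36);p("reelL S",S,147.5,180,36)
p("orange",T,358,249.5,36)
for c in [(338.5,159),(335,187.5),(400,196.3),(404.5,167)]: p("carr T",T,*c,10)
p("postA tip S",S,193.5,225,94);p("postB tip S",S,156.5,218,94)
p("postA tip T",T,340.5,171,94);p("postB tip T",T,376.5,175.5,94)
for c in [(393,270),(462,262),(472,310),(404,323)]: p("blue T",T,*c,0)
for c in [(134,150),(193,148),(190,176),(129,178)]: p("blue S",S,*c,0)
p("lid T",T,288,175,90); p("bolt T",T,314.5,175,107)
p("knob T",T,257,244,66)
```

```text
camT [ 392.1   86.5 1162.2] camS [1325.9  170.2  900.7]
reelR top T [ 453.  -241.7   36. ]
reelR S [ 454.4 -250.6   36. ]
reelL top T [ 431.4 -350.5   36. ]
reelL S [ 427.7 -357.4   36. ]
orange [ 417.4 -138.3   36. ]
carr T [692.1 -86.6  10. ]
carr T [603.2 -75.7  10. ]
carr T [ 579.8 -271.7   10. ]
carr T [ 670.6 -287.7   10. ]
postA tip S [ 647.4 -135.3   94. ]
postB tip S [ 635.4 -243.4   94. ]
postA tip T [635.5 -79.5  94. ]
postB tip T [ 624.3 -180.9   94. ]
blue T [ 359.7 -248.5    0. ]
blue T [ 387.  -453.7    0. ]
blue T [ 248.9 -476.3    0. ]
blue T [ 208.3 -277.     0. ]
blue S [ 238.5 -485.2    0. ]
blue S [ 198.5 -274.     0. ]
blue S [ 351.8 -242.5    0. ]
blue S [ 388.6 -445.1    0. ]
lid T [622.2  68.6  90. ]
bolt T [619.8  -5.  107. ]
knob T [426.8 152.8  66. ]
```

Run:
```python
from h import *
T=viewer.snapshot("top");S=viewer.snapshot("scene")
crop(T,"t3.png",335,155,415,200,9)
crop(S,"s3.png",140,205,225,260,9)
crop(T,"t4.png",225,225,285,270,12)
crop(T,"t5.png",370,220,450,265,9)
crop(S,"s5.png",130,165,205,215,9)
crop(S,"s6.png",280,165,345,225,10)
```

```text
(no output)
```

View pics/t3.png

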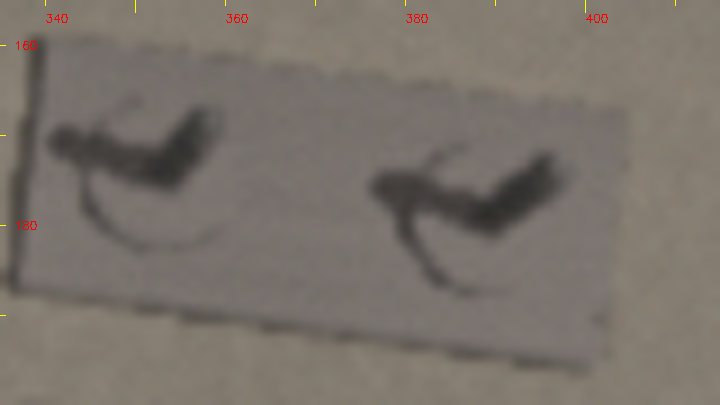

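View pics/s3.png

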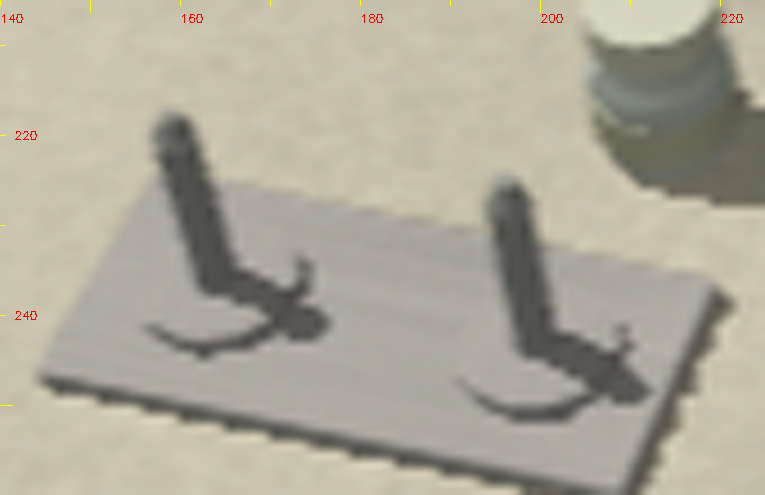

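View pics/t5.png

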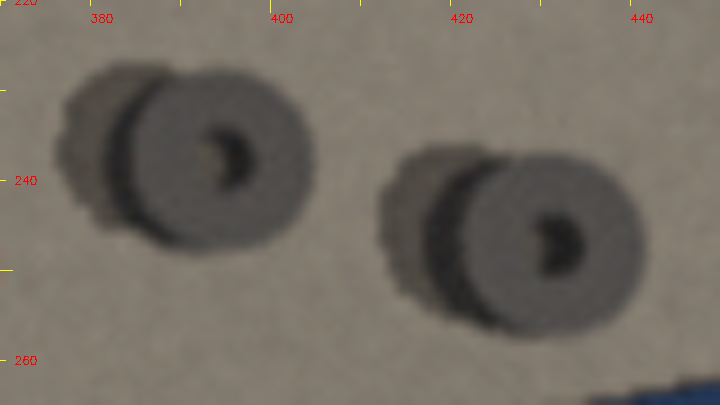

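View pics/s5.png

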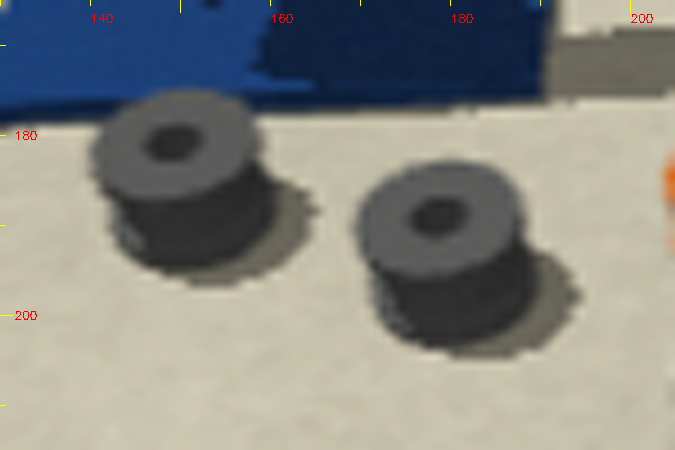

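View pics/t4.png

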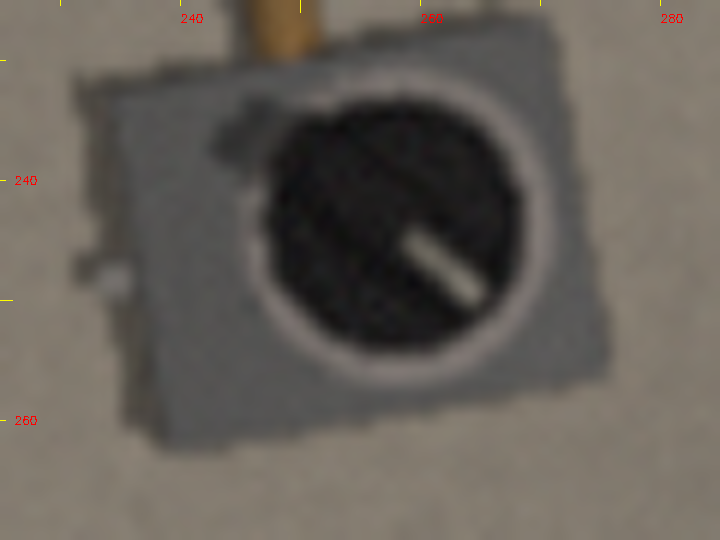

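View pics/s6.png

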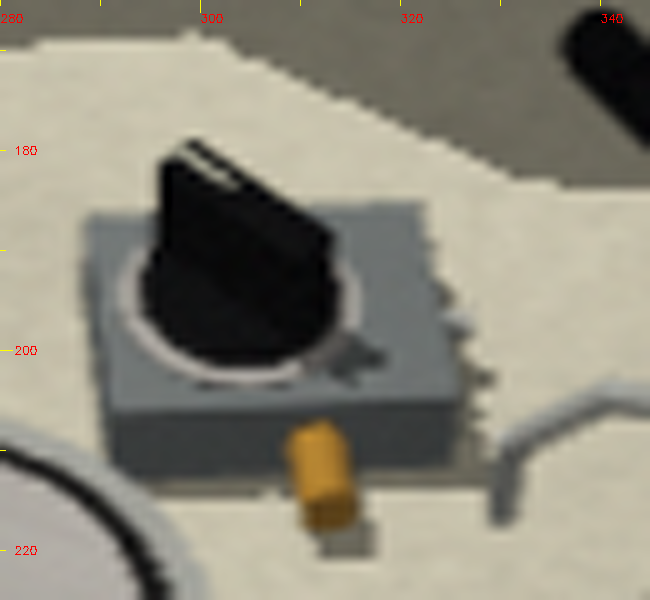

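```bash
cat >> h.py <<'E'
def cc(u0,v0,k,x,y): return u0+(x+.5)/k-.5, v0+(y+.5)/k-.5
def both(n,pT,pS,z,T,S):
    a=ray(T,*pT,z) if pT else None; b=ray(S,*pS,z) if pS else None
    print(n,a,b,'mean',None if a is None or b is None else (a+b)/2)
E
python3 - <<'E'
from h import *
np.set_printoptions(precision=1,suppress=True)
T=viewer.snapshot("top");S=viewer.snapshot("scene")
both("reelR",cc(370,220,9,223,161),cc(130,165,9,439,218),36,T,S)
both("reelL",cc(370,220,9,555,246),cc(130,165,9,176,145),36,T,S)
both("tipA",cc(335,155,9,207,112),cc(140,205,9,505,178),93,T,S)
both("tipB",cc(335,155,9,550,158),cc(140,205,9,172,113),93,T,S)
both("baseA",cc(335,155,9,165,180),cc(140,205,9,535,352),16,T,S)
both("baseB",cc(335,155,9,492,230),cc(140,205,9,213,288),16,T,S)
cs=[ray(T,*cc(335,155,9,*c),10) for c in [(40,38),(12,292),(592,368),(628,112)]]
print(cs,np.mean(cs,0))
cs=[ray(S,*cc(140,205,9,*c),10) for c in [(158,178),(42,376),(628,490),(718,282)]]
print(cs,np.mean(cs,0))
# knob
both("knobdisc",cc(225,225,12,395,225),cc(280,165,10,240,295),44,T,S)
cs=[ray(T,*cc(225,225,12,*c),34) for c in [(115,95),(548,20),(607,380),(170,448)]]
print("block",cs,np.mean(cs,0))
cs=[ray(S,*cc(280,165,10,*c),34) for c in [(85,217),(422,203),(462,395),(107,410)]]
print("blockS",cs,np.mean(cs,0))
# bar top edges
for c in [(160,162),(190,142),(335,232),(315,250)]: print("barS",ray(S,*cc(280,165,10,*c),80))
for c in [(405,238),(485,300)]: print("white T",ray(T,*cc(225,225,12,*c),80))
for c in [(185,145),(237,190)]: print("white S",ray(S,*cc(280,165,10,*c),80))
E
```

```text
reelR [ 454.1 -244.1   36. ] [ 455.1 -246.    36. ] mean [ 454.6 -245.1   36. ]
reelL [ 428.8 -350.2   36. ] [ 430.1 -351.1   36. ] mean [ 429.5 -350.6   36. ]
tipA [ 648.1 -128.    93. ] [ 643.5 -130.5   93. ] mean [ 645.8 -129.2   93. ]
tipB [ 635.3 -235.4   93. ] [ 630.5 -239.1   93. ] mean [ 632.9 -237.2   93. ]
baseA [ 642.9 -129.1   16. ] [ 649.1 -130.4   16. ] mean [ 646.  -129.7   16. ]
baseB [ 627.7 -238.6   16. ] [ 636.6 -240.    16. ] mean [ 632.2 -239.3   16. ]
[array([692.8, -88.1,  10. ]), array([604.8, -78.4,  10. ]), array([ 582.4, -272.8,   10. ]), array([ 670.6, -287.2,   10. ])] [ 637.6 -181.6   10. ]
[array([ 588.1, -276.1,   10. ]), array([ 673.8, -284.9,   10. ]), array([694., -90.,  10.]), array([608.6, -80.9,  10. ])] [ 641.1 -183.    10. ]
knobdisc [429.5 152.8  44. ] [436.1 151.6  44. ] mean [432.8 152.2  44. ]
block [array([460.1, 222.4,  34. ]), array([480.3, 117.4,  34. ]), array([393.6, 101.3,  34. ]), array([375.4, 206.2,  34. ])] [427.4 161.8  34. ]
blockS [array([396.1,  99.1,  34. ]), array([375.4, 206.7,  34. ]), array([461.2, 222.7,  34. ]), array([481.7, 114.7,  34. ])] [428.6 160.8  34. ]
barS [417.6 123.4  80. ]
barS [407.2 131.8  80. ]
barS [442.3 179.   80. ]
barS [451.1 173.5  80. ]
white T [425.4 148.3  80. ]
white T [411.4 129.3  80. ]
white S [408.8 130.4  80. ]
white S [427.3 148.   80. ]
```

```bash
cat > to.py <<'E'
import sys,numpy as np
from scipy.spatial.transform import Rotation as Ro
from bench import status
s=status.sense();p=s["tool_pos"];R=Ro.from_euler('xyz',s["tcp_rot"],degrees=True)
x,y,z=map(float,sys.argv[1:4])
d=R.inv().apply(np.array([x,y,z])-p)
np.set_printoptions(precision=1,suppress=True)
print("t",round(s["time"],2),"pos",p,"rpy",s["tcp_rot"],"q6",round(s["joint_pos"][5],1),"F",s["ft_force"],"gap",round(s["finger_gap"],1))
print("tool delta mm",d)
if len(sys.argv)>4:
    dy=(float(sys.argv[4])-s["tcp_rot"][2]+180)%360-180
    print("twist rad",-np.radians(dy), "deg",-dy)
E
python3 to.py 429.5 -350.6 120; python3 -m crank '{"slide":[[0.0355,-0.0154,0.012],[0.0355,-0.0154,0.012],[0.0355,-0.0154,0.012],[0.0355,-0.0154,0.012],[0.0355,-0.0154,0.012],[0.0355,-0.0154,0.012],[0.0355,-0.0154,0.012],[0.0355,-0.0154,0.012]],"twist":[0,0,0,0,0,0,0,0]}' 0 40
python3 to.py 429.5 -350.6 60
```

```text
t 0.5 pos [ 205.1 -563.9  231.3] rpy [-180.    0.   20.] q6 -4.9 F [-0.3  0.3  0.5] gap 85.4
tool delta mm [ 283.8 -123.7  111.3]
time: 1.3
tool_pos: [430.9, -349.9, 135.1]
tcp_rot: [180.0, -0.0, 20.0]
ft_force: [0.6, -0.3, -0.3]
finger_gap: 85.4
t 1.3 pos [ 430.9 -349.9  135.1] rpy [180.  -0.  20.] q6 25.7 F [ 0.6 -0.3 -0.3] gap 85.4
tool delta mm [-1.6  0.2 75.1]
```

```bash
python3 -m crank '{"slide":[[-0.0015,0,0.025],[0,0,0.025],[0,0,0.025],[0,0,0]],"twist":[0,0,0,0]}'
python3 - <<'E'
from h import *
T=viewer.snapshot("top");S=viewer.snapshot("scene")
crop(T,"t7.png",360,200,470,290,5)
crop(S,"s7.png",110,130,220,220,6)
E
```

```text
time: 1.7
tool_pos: [426.3, -349.2, 56.4]
tcp_rot: [-179.6, 0.2, 20.0]
ft_force: [-0.6, 1.1, 0.4]
finger_gap: 85.6
```

View pics/s7.png

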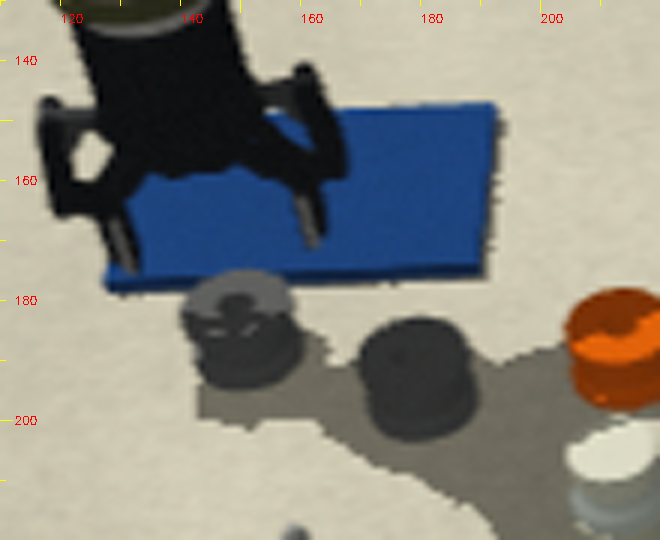

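View pics/t7.png

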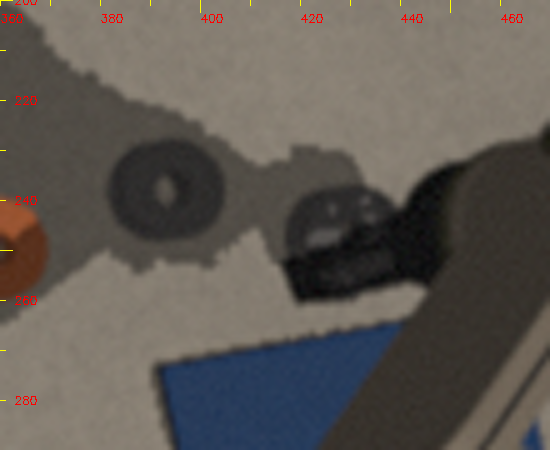

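```bash
python3 to.py 429.5 -350.6 10
python3 - <<'E'
from h import *
S=viewer.snapshot("scene")
for z in (56,63,70): print(ray(S,*cc(110,130,6,125,270),z),ray(S,*cc(110,130,6,313,245),z))
E
```

```text
t 1.8 pos [ 428.2 -351.3   60.4] rpy [-179.9    0.    20. ] q6 25.3 F [ 0.4 -0.8  0.1] gap 85.3
tool delta mm [ 1.5 -0.2 50.4]
[ 430.51260545 -408.58187514   56.        ] [ 397.62386089 -315.38968132   56.        ]
[ 437.93338249 -403.78561038   63.        ] [ 405.31720111 -311.36574037   63.        ]
[ 445.35415952 -398.98934561   70.        ] [ 413.01054132 -307.34179943   70.        ]
```

```bash
python3 -m crank '{"slide":[[0.0015,0,0.015],[0,0,0.015],[0,0,0.012],[0,0,0.008],[0,0,0],[0,0,0]],"twist":[0,0,0,0,0,0]}' ; python3 -m crank '{"slide":[[0,0,0],[0,0,0],[0,0,0],[0,0,0],[0,0,0],[0,0,0],[0,0,0],[0,0,0]],"twist":[0,0,0,0,0,0,0,0]}' 1 45; python3 to.py 429.5 -350.6 10
```

```text
time: 2.45
tool_pos: [429.7, -350.9, 10.0]
tcp_rot: [-180.0, 0.0, 20.0]
ft_force: [1.0, 0.3, 0.5]
finger_gap: 85.3
time: 3.25
tool_pos: [430.5, -351.6, 11.6]
tcp_rot: [179.9, -0.0, 20.0]
ft_force: [-1.8, 2.1, 5.2]
finger_gap: 58.5
t 3.25 pos [ 430.5 -351.6   11.6] rpy [179.9  -0.   20. ] q6 25.5 F [-1.8  2.1  5.2] gap 58.5
tool delta mm [-0.6 -1.3  1.6]
```

```bash
python3 -m crank '{"slide":[[0,0,-0.01],[0,0,-0.02],[0,0,-0.03],[0,0,-0.03],[0,0,-0.03],[0,0,-0.02],[0,0,0],[0,0,0]],"twist":[0,0,0,0,0,0,0,0]}';  python3 to.py 633 -237.5 130
python3 - <<'E'
from h import *
T=viewer.snapshot("top");S=viewer.snapshot("scene")
crop(T,"t8.png",330,150,470,270,4)
crop(S,"s8.png",90,90,220,230,4)
E
```

```text
time: 4.05
tool_pos: [429.9, -351.1, 150.4]
tcp_rot: [180.0, -0.0, 20.0]
ft_force: [-0.1, -0.2, -2.2]
finger_gap: 58.6
t 4.05 pos [ 429.9 -351.1  150.4] rpy [180.  -0.  20.] q6 25.5 F [-0.1 -0.2 -2.2] gap 58.6
tool delta mm [229.7 -37.4  20.4]
```

View pics/s8.png

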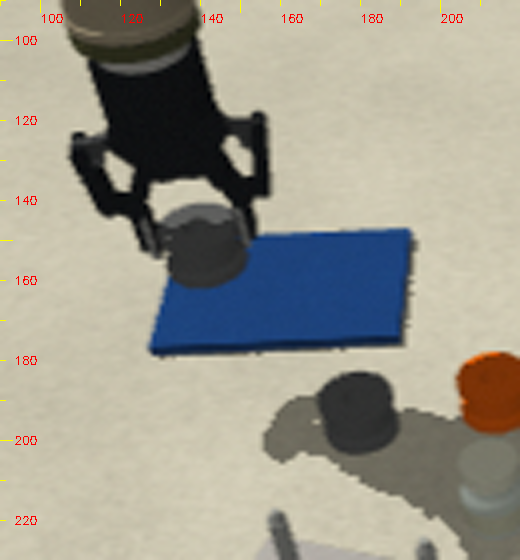

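```bash
python3 -m crank '{"slide":[[0.03,-0.005,0],[0.037,-0.006,0],[0.037,-0.006,0],[0.037,-0.006,0],[0.037,-0.006,0],[0.03,-0.005,0.005],[0.0217,-0.0034,0.01],[0,0,0]],"twist":[0,0,0,0,0,0,0,0]}';  python3 -m crank '{"slide":[[0,0,0],[0,0,0]],"twist":[0,0]}'; python3 to.py 633 -237.5 120
python3 - <<'E'
from h import *
T=viewer.snapshot("top");S=viewer.snapshot("scene")
crop(T,"t9.png",330,100,450,220,5)
crop(S,"s9.png",110,150,230,260,6)
E
```

```text
time: 4.95
tool_pos: [633.0, -234.3, 130.8]
tcp_rot: [-179.7, 0.2, 20.1]
ft_force: [-0.7, 0.1, -1.4]
finger_gap: 58.5
time: 5.15
tool_pos: [631.9, -237.8, 134.5]
tcp_rot: [-179.9, 0.1, 20.0]
ft_force: [0.5, -1.1, -0.9]
finger_gap: 59.0
t 5.15 pos [ 631.9 -237.8  134.5] rpy [-179.9    0.1   20. ] q6 45.1 F [ 0.5 -1.1 -0.9] gap 59.0
tool delta mm [ 1.2  0.1 14.5]
```

View pics/s9.png

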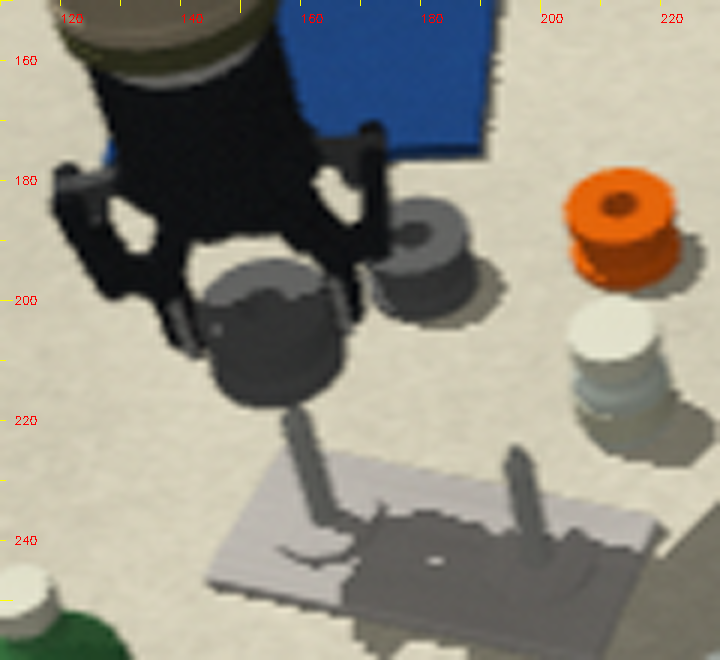

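View pics/t9.png

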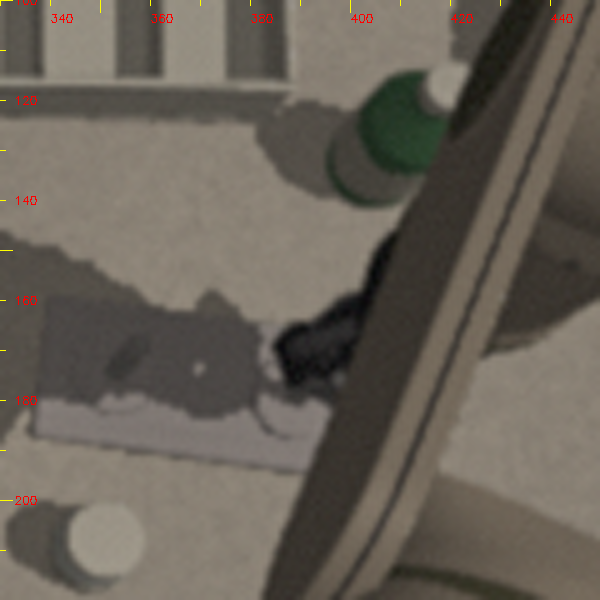

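```bash
cat > ov.py <<'E'
from h import *
import sys
# overlay reel circles predicted: args x y zbottom out
x,y,z=map(float,sys.argv[1:4]);S=viewer.snapshot("scene");im=S
k=6;u0,v0=int(sys.argv[5]),int(sys.argv[6])
c=S["img"][v0:v0+100,u0:u0+130,::-1]
c=cv2.resize(np.ascontiguousarray(c),None,fx=k,fy=k,interpolation=cv2.INTER_CUBIC)
for zz in (z,z+36):
    pts=[proj(S,(x+30*np.cos(a),y+30*np.sin(a),zz)) for a in np.linspace(0,2*np.pi,40)]
    pts=np.array([[(u-u0+.5)*k-.5,(v-v0+.5)*k-.5] for u,v in pts]).astype(int)
    cv2.polylines(c,[pts],True,(0,255,0),1)
for px,py in [(645.7,-128.8),(633,-237.5)]:
    a=[proj(S,(px,py,q)) for q in (16,94)]
    a=[(int((u-u0+.5)*k-.5),int((v-v0+.5)*k-.5)) for u,v in a]
    cv2.line(c,a[0],a[1],(0,0,255),1)
cv2.imwrite("pics/"+sys.argv[4],c)
E
python3 ov.py 631.9 -237.8 124.5 o1.png 110 160; python3 to.py 633 -237.5 120
```

```text
t 5.3 pos [ 632.4 -238.2  135.7] rpy [180.   -0.   19.9] q6 45.1 F [-0.2 -0.2 -1. ] gap 58.4
tool delta mm [ 0.8 -0.5 15.7]
```

View pics/o1.png

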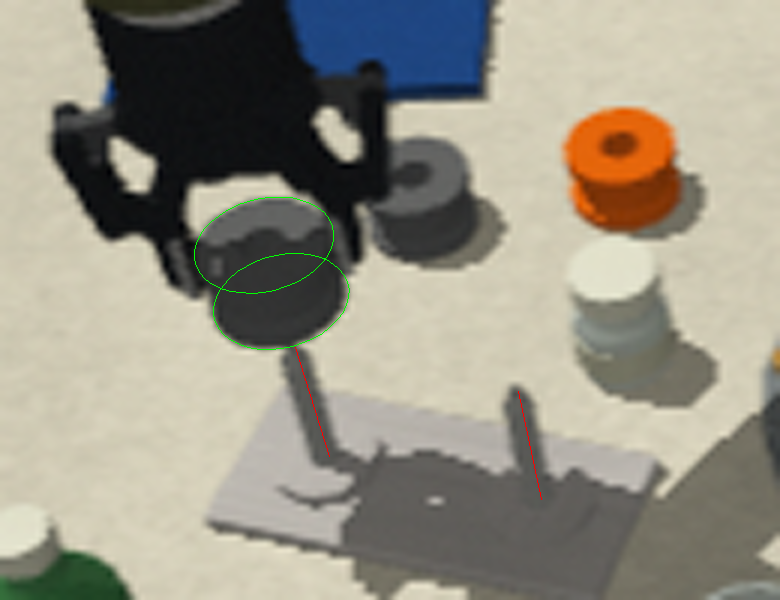

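```bash
python3 -m crank '{"slide":[[0.0005,0,0.01],[0,0,0.01],[0,0,0.01],[0,0,0.01],[0,0,0.005],[0,0,0]],"twist":[0,0,0,0,0,0]}'; python3 to.py 633 -238.5 26;python3 ov.py 632.5 -238.5 81 o2.png 110 160
```

```text
time: 5.9
tool_pos: [632.5, -236.7, 88.5]
tcp_rot: [-179.9, 0.1, 20.0]
ft_force: [-0.4, -0.5, -1.0]
finger_gap: 58.6
t 5.9 pos [ 632.5 -236.7   88.5] rpy [-179.9    0.1   20. ] q6 45.1 F [-0.4 -0.5 -1. ] gap 58.6
tool delta mm [-0.1  1.9 62.5]
```

View pics/o2.png

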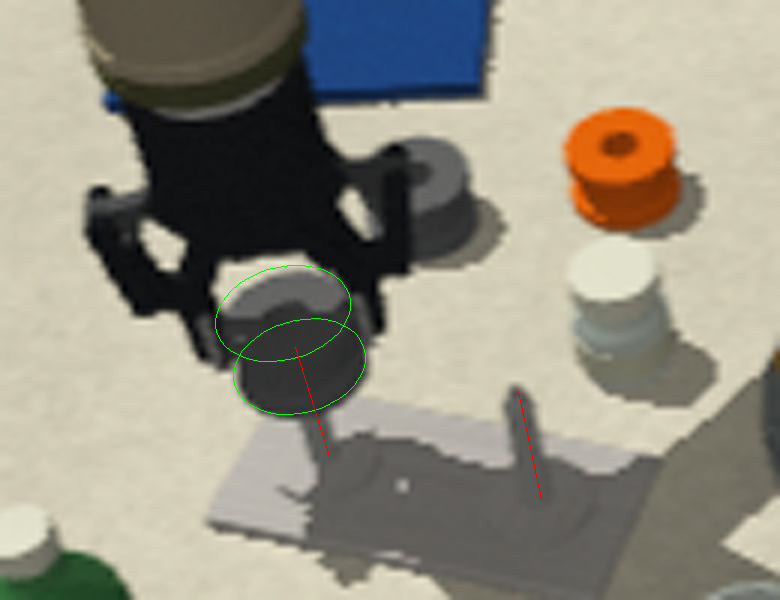

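```bash
python3 to.py 633 -238.5 26; python3 -m crank '{"slide":[[0,0.0005,0.01],[0,0,0.01],[0,0,0.01],[0,0,0.01],[0,0,0.008],[0,0,0.006],[0,0,0.004],[0,0,0]],"twist":[0,0,0,0,0,0,0,0]}'; python3 to.py 633 -238.5 26
```

```text
t 5.95 pos [ 633.1 -237.    89.5] rpy [-179.9    0.1   20. ] q6 45.1 F [ 0.   0.4 -2.6] gap 58.9
tool delta mm [-0.5  1.5 63.5]
time: 6.75
tool_pos: [633.2, -237.5, 31.5]
tcp_rot: [-180.0, 0.0, 20.0]
ft_force: [0.1, -0.4, -2.2]
finger_gap: 58.6
t 6.75 pos [ 633.2 -237.5   31.5] rpy [-180.    0.   20.] q6 45.1 F [ 0.1 -0.4 -2.2] gap 58.6
tool delta mm [-0.5  0.9  5.5]
```

```bash
python3 -m crank '{"slide":[[0,0,0.002],[0,0,0.002],[0,0,0],[0,0,0]],"twist":[0,0,0,0]}'; python3 -m crank '{"slide":[[0,0,0],[0,0,0],[0,0,0],[0,0,0]],"twist":[0,0,0,0]}' 0.05; python3 to.py 633 -238.5 26
```

```text
time: 7.15
tool_pos: [633.7, -237.7, 28.4]
tcp_rot: [180.0, -0.0, 20.0]
ft_force: [-0.3, -0.0, -1.2]
finger_gap: 58.5
time: 7.55
tool_pos: [633.8, -237.7, 28.5]
tcp_rot: [180.0, -0.0, 20.0]
ft_force: [-0.7, -0.0, -0.4]
finger_gap: 81.3
t 7.55 pos [ 633.8 -237.7   28.5] rpy [180.  -0.  20.] q6 45.1 F [-0.7 -0.  -0.4] gap 81.3
tool delta mm [-1.   0.5  2.5]
```

```bash
python3 -m crank '{"slide":[[0,0,-0.02],[0,0,-0.03],[0,0,-0.03],[0,0,-0.03],[0,0,0]],"twist":[0,0,0,0,0]}' 0 
python3 ov.py 633 -238.5 16 o3.png 110 160;python3 to.py 454.6 -245.1 80
```

```text
time: 8.05
tool_pos: [636.8, -239.1, 144.9]
tcp_rot: [179.6, -0.4, 20.0]
ft_force: [0.4, -0.5, 0.8]
finger_gap: 85.7
t 8.1 pos [ 635.6 -238.6  142.1] rpy [179.7  -0.3  20. ] q6 45.1 F [ 0.  -0.5 -0.4] gap 85.3
tool delta mm [-172.6  -56.    61.1]
```

View pics/o3.png

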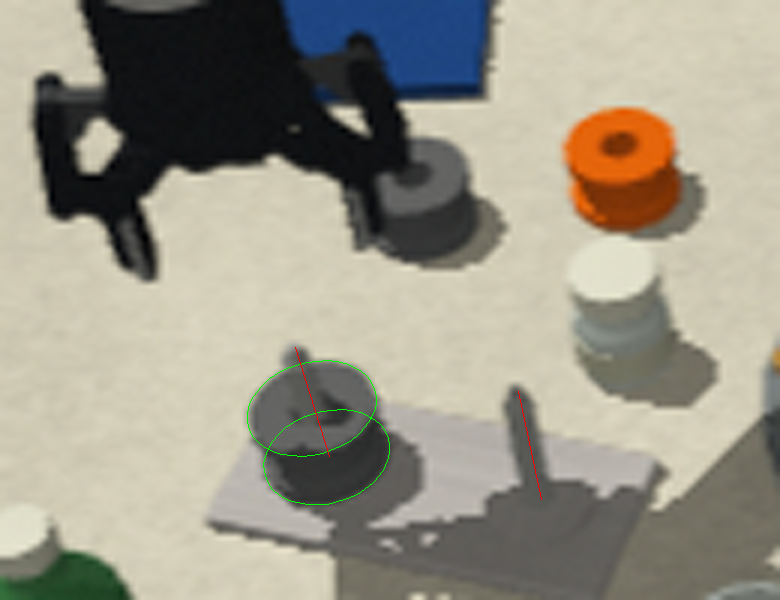

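```bash
python3 -m crank '{"slide":[[-0.03,-0.01,0],[-0.035,-0.011,0.008],[-0.035,-0.011,0.01],[-0.035,-0.011,0.01],[-0.025,-0.009,0.01],[-0.0126,-0.004,0.01],[0,0,0],[0,0,0]],"twist":[0,0,0,0,0,0,0,0]}' 0 
python3 to.py 454.6 -245.1 60
python3 - <<'E'
from h import *
T=viewer.snapshot("top");S=viewer.snapshot("scene")
crop(T,"t10.png",330,180,450,280,5)
crop(S,"s10.png",110,130,230,230,6)
E
```

```text
time: 8.9
tool_pos: [452.1, -243.8, 89.8]
tcp_rot: [-180.0, 0.0, 20.0]
ft_force: [0.2, -0.5, -0.7]
finger_gap: 85.5
t 8.9 pos [ 452.1 -243.8   89.8] rpy [-180.    0.   20.] q6 36.0 F [ 0.2 -0.5 -0.7] gap 85.5
tool delta mm [ 1.9  2.1 29.8]
```

View pics/s10.png

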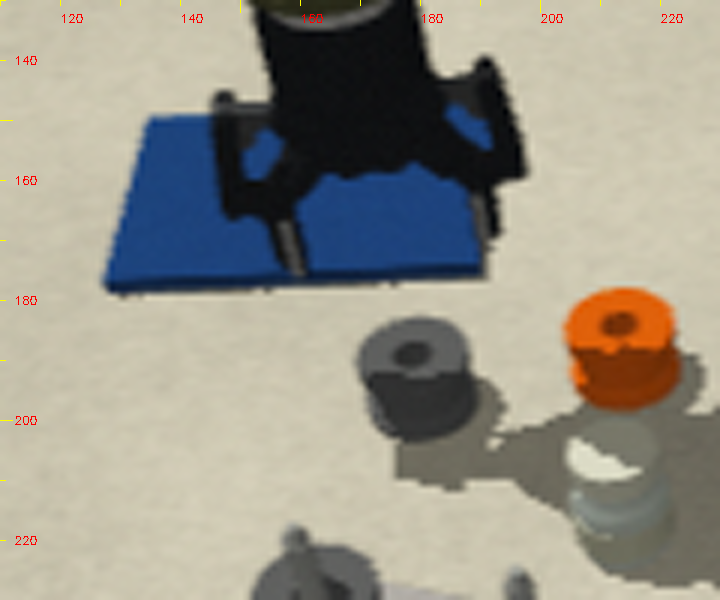

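View pics/t10.png

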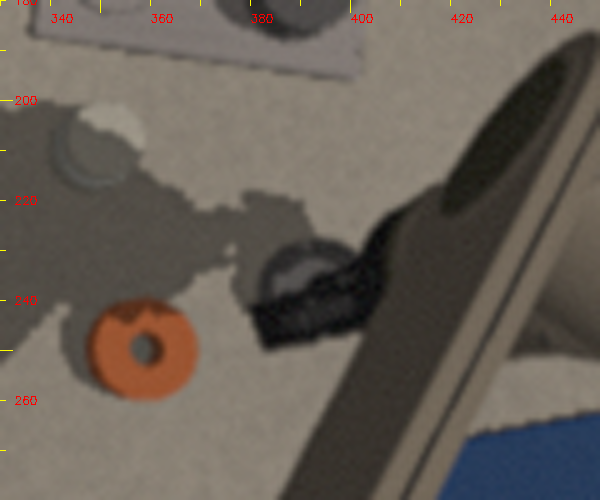

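Reel still at (178.5, 188.5) in the scene view, unmoved. Descending and gripping.

```bash
python3 -m crank '{"slide":[[0.001,0.001,0.02],[0.001,0.001,0.02],[0,0,0.015],[0,0,0.012],[0,0,0.009],[0,0,0.004],[0,0,0],[0,0,0]],"twist":[0,0,0,0,0,0,0,0]}' ;python3 to.py 454.6 -245.1 10; python3 -m crank '{"slide":[[0,0,0],[0,0,0],[0,0,0],[0,0,0],[0,0,0],[0,0,0],[0,0,0]],"twist":[0,0,0,0,0,0,0]}' 1 45; python3 to.py 454.6 -245.1 10;python3 -m crank '{"slide":[[0,0,-0.01],[0,0,-0.02],[0,0,-0.03],[0,0,-0.03],[0,0,-0.03],[0,0,-0.01],[0,0,0],[0,0,0]],"twist":[0,0,0,0,0,0,0,0]}';  python3 to.py 645.7 -129.5 130
```

```text
time: 9.8
tool_pos: [455.3, -245.5, 10.9]
tcp_rot: [180.0, -0.0, 20.0]
ft_force: [-0.6, 0.5, -0.6]
finger_gap: 85.5
t 9.8 pos [ 455.3 -245.5   10.9] rpy [180.  -0.  20.] q6 36.0 F [-0.6  0.5 -0.6] gap 85.5
tool delta mm [-0.5 -0.6  0.9]
time: 10.5
tool_pos: [455.6, -245.8, 11.4]
tcp_rot: [179.9, -0.1, 20.0]
ft_force: [-0.9, 0.3, 4.5]
finger_gap: 57.4
t 10.5 pos [ 455.6 -245.8   11.4] rpy [179.9  -0.1  20. ] q6 36.0 F [-0.9  0.3  4.5] gap 57.4
tool delta mm [-0.7 -1.   1.4]
time: 11.3
tool_pos: [454.2, -244.8, 138.9]
tcp_rot: [-179.9, 0.1, 20.0]
ft_force: [-0.3, 0.0, -1.2]
finger_gap: 57.4
t 11.3 pos [ 454.2 -244.8  138.9] rpy [-179.9    0.1   20. ] q6 36.0 F [-0.3  0.  -1.2] gap 57.4
tool delta mm [219.4 -42.9   8.8]
```

```bash
python3 -m crank '{"slide":[[0.03,-0.006,0],[0.037,-0.007,0],[0.037,-0.007,0],[0.037,-0.007,0],[0.036,-0.007,0],[0.028,-0.006,0],[0.0144,-0.0029,0],[0,0,0]],"twist":[0,0,0,0,0,0,0,0]}';  python3 -m crank '{"slide":[[0,0,0],[0,0,0]],"twist":[0,0]}'; python3 to.py 645.7 -129.5 100;python3 ov.py 645.7 -129.5 128 o4.png 130 150
```

```text
time: 12.1
tool_pos: [646.1, -128.0, 137.0]
tcp_rot: [-179.8, 0.2, 20.1]
ft_force: [-1.1, -0.4, -1.5]
finger_gap: 57.7
time: 12.3
tool_pos: [645.0, -130.4, 139.0]
tcp_rot: [-179.9, 0.1, 19.9]
ft_force: [-1.1, -0.4, -2.3]
finger_gap: 57.4
t 12.3 pos [ 645.  -130.4  139. ] rpy [-179.9    0.1   19.9] q6 54.2 F [-1.1 -0.4 -2.3] gap 57.4
tool delta mm [ 1.1 -0.6 39. ]
```

View pics/o4.png

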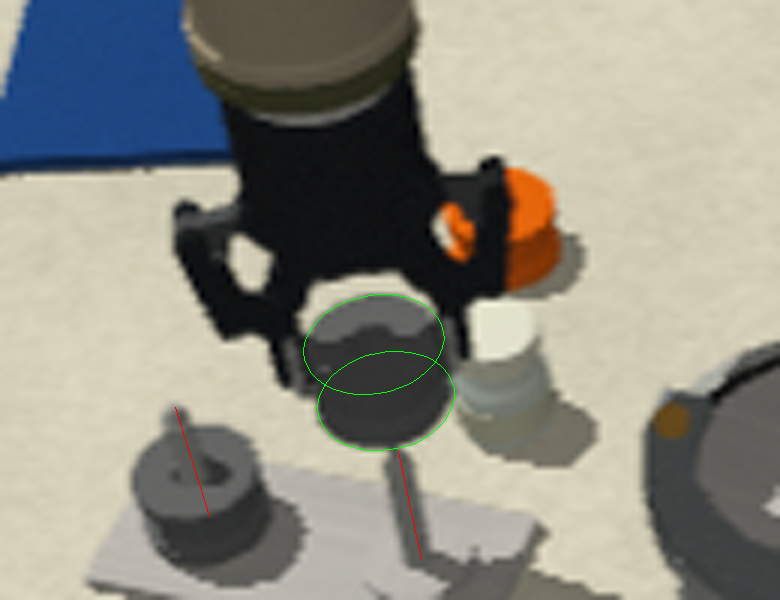

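```bash
python3 -m crank '{"slide":[[0,0,0.01],[0,0,0.01],[0,0,0.01],[0,0,0.01],[0,0,0.01],[0,0,0]],"twist":[0,0,0,0,0,0]}'; python3 to.py 645.7 -130 28
```

```text
time: 12.95
tool_pos: [644.9, -129.5, 87.6]
tcp_rot: [-179.9, 0.2, 20.0]
ft_force: [-0.6, -0.2, -1.7]
finger_gap: 57.5
t 12.95 pos [ 644.9 -129.5   87.6] rpy [-179.9    0.2   20. ] q6 54.2 F [-0.6 -0.2 -1.7] gap 57.5
tool delta mm [ 0.8  0.9 59.6]
```

```bash
python3 ov.py 645.7 -130 78 o5.png 130 150
```

```text
(no output)
```

View pics/o5.png

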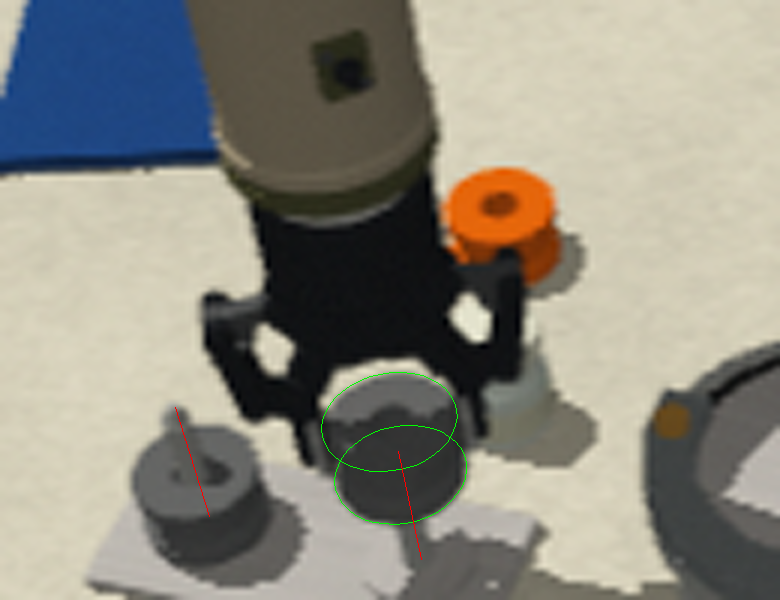

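```bash
python3 -m crank '{"slide":[[0.0005,0.0005,0.01],[0,0,0.01],[0,0,0.01],[0,0,0.01],[0,0,0.01],[0,0,0.006],[0,0,0.004],[0,0,0]],"twist":[0,0,0,0,0,0,0,0]}'; python3 to.py 645.7 -130 28
```

```text
time: 13.8
tool_pos: [646.5, -130.1, 29.5]
tcp_rot: [-180.0, 0.1, 20.0]
ft_force: [0.1, 0.2, -1.3]
finger_gap: 57.2
t 13.8 pos [ 646.5 -130.1   29.5] rpy [-180.     0.1   20. ] q6 54.2 F [ 0.1  0.2 -1.3] gap 57.2
tool delta mm [-0.7 -0.4  1.5]
```

```bash
python3 -m crank '{"slide":[[0,0,0.001],[0,0,0],[0,0,0]],"twist":[0,0,0]}'; python3 -m crank '{"slide":[[0,0,0],[0,0,0],[0,0,0],[0,0,0]],"twist":[0,0,0,0]}' 0.05;python3 -m crank '{"slide":[[0,0,-0.02],[0,0,-0.03],[0,0,-0.03],[0,0,-0.03],[0,0,-0.01],[0,0,0]],"twist":[0,0,0,0,0,0]}' 0.05
python3 ov.py 645.7 -130 16 o6.png 130 150;python3 to.py 429.5 152.3 150 54.8
python3 - <<'E'
from h import *
T=viewer.snapshot("top");S=viewer.snapshot("scene")
crop(T,"t11.png",225,225,285,270,12)
crop(S,"s11.png",280,165,345,225,10)
E
```

```text
time: 14.1
tool_pos: [647.4, -130.3, 29.9]
tcp_rot: [180.0, -0.0, 20.0]
ft_force: [-0.5, -0.5, -2.1]
finger_gap: 57.5
time: 14.5
tool_pos: [647.1, -130.2, 29.5]
tcp_rot: [180.0, -0.0, 20.0]
ft_force: [0.5, -0.0, -0.6]
finger_gap: 81.2
time: 15.1
tool_pos: [648.4, -130.6, 151.7]
tcp_rot: [179.9, -0.2, 20.0]
ft_force: [0.5, -0.0, -0.8]
finger_gap: 81.4
t 15.15 pos [ 647.3 -130.3  149.4] rpy [180.  -0.  20.] q6 54.2 F [ 0.5  0.6 -0.9] gap 80.9
tool delta mm [-108.1 -340.    -0.9]
twist rad -0.6076549128778234 deg -34.816061908289015
```

View pics/o6.png

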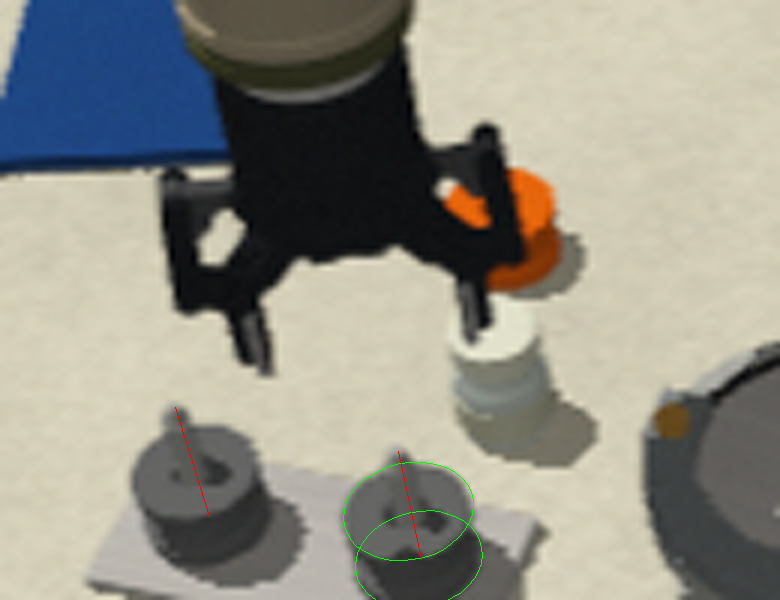

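View pics/t11.png

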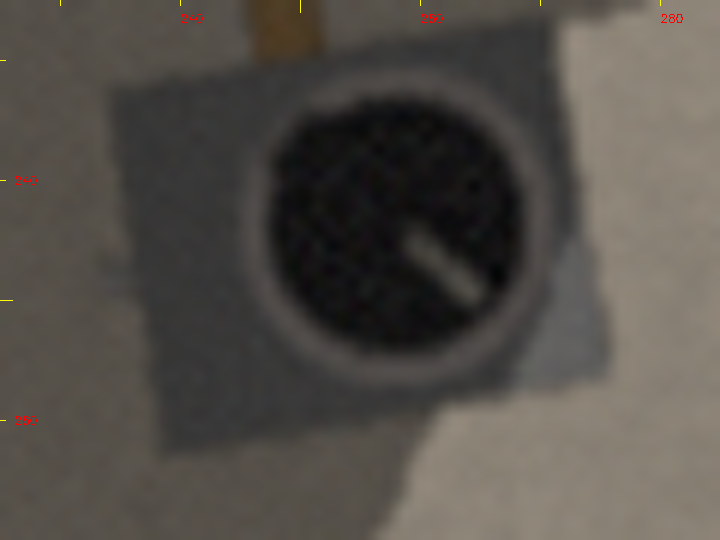

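```bash
python3 -m crank '{"slide":[[-0.0135,-0.0425,0],[-0.0135,-0.0425,0],[-0.0135,-0.0425,0],[-0.0135,-0.0425,0],[-0.0135,-0.0425,0],[-0.0135,-0.0425,0],[-0.0135,-0.0425,0],[-0.0135,-0.0425,0]],"twist":[0,0,0,0,0,0,0,0]}' 0.3; python3 -m crank '{"slide":[[0,0,0],[0,0,0],[0,0,0],[0,0,0],[0,0,0],[0,0,0]],"twist":[-0.12,-0.12,-0.12,-0.12,-0.1276,0]}' 0.3;python3 to.py 429.5 152.3 100 54.8
```

```text
time: 16.05
tool_pos: [426.8, 153.2, 147.3]
tcp_rot: [-180.0, 0.2, 20.0]
ft_force: [1.1, 0.3, -0.4]
finger_gap: 60.1
time: 16.65
tool_pos: [428.1, 152.1, 147.4]
tcp_rot: [-179.9, 0.1, 54.9]
ft_force: [0.4, 0.9, -1.0]
finger_gap: 59.9
t 16.65 pos [428.1 152.1 147.4] rpy [-179.9    0.1   54.9] q6 48.2 F [ 0.4  0.9 -1. ] gap 59.9
tool delta mm [ 1.1  1.2 47.4]
twist rad 0.0021104477299722663 deg 0.12091974781037607
```

```bash
python3 -m crank '{"slide":[[0.001,0.001,0.02],[0,0,0.02],[0,0,0.02],[0,0,0.015],[0,0,0.012],[0,0,0.008],[0,0,0],[0,0,0]],"twist":[0,0,0,0,0,0,0,0]}' 0.3; python3 to.py 429.5 152.3 50 54.8
python3 - <<'E'
from h import *
T=viewer.snapshot("top");S=viewer.snapshot("scene")
crop(T,"t12.png",225,200,305,270,8)
crop(S,"s12.png",270,140,355,225,8)
E
```

```text
time: 17.45
tool_pos: [430.9, 152.7, 54.6]
tcp_rot: [180.0, -0.0, 54.8]
ft_force: [0.1, 0.4, 0.4]
finger_gap: 59.8
t 17.45 pos [430.9 152.7  54.6] rpy [180.   -0.   54.8] q6 48.3 F [0.1 0.4 0.4] gap 59.8
tool delta mm [-1.1 -0.9  4.6]
twist rad -0.0007862360400759346 deg -0.04504800679742971
```

View pics/s12.png

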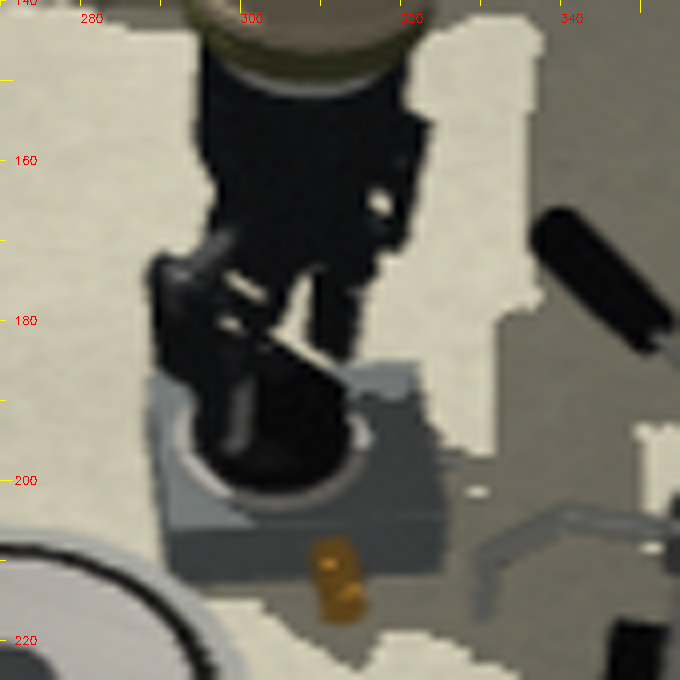

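```bash
python3 -m crank '{"slide":[[-0.001,-0.0005,0.002],[0,0,0],[0,0,0],[0,0,0],[0,0,0],[0,0,0],[0,0,0],[0,0,0]],"twist":[0,0,0,0,0,0,0,0]}' 1 40; python3 to.py 429.5 152.3 50 54.8
```

```text
time: 18.35
tool_pos: [430.6, 151.6, 52.8]
tcp_rot: [179.9, -0.0, 54.7]
ft_force: [3.4, -4.5, -0.2]
finger_gap: 17.7
t 18.35 pos [430.6 151.6  52.8] rpy [179.9  -0.   54.7] q6 48.3 F [ 3.4 -4.5 -0.2] gap 17.7
tool delta mm [-0.  -1.4  2.8]
twist rad -0.0010692762168180315 deg -0.061265014357388736
```

```bash
python3 -m crank '{"slide":[[0,0.0005,0],[0,0,0],[0,0,0],[0,0,0],[0,0,0],[0,0,0],[0,0,0],[0,0,0]],"twist":[0.1,0.1,0.1,0.1,0.1,0.1,0.1,0]}'; python3 to.py 429.5 152.3 50 54.8; python3 -c "
from bench import status;print(status.sense()['wrist_torque'])"
```

```text
time: 19.15
tool_pos: [430.7, 151.6, 52.8]
tcp_rot: [180.0, -0.1, 14.6]
ft_force: [0.4, -2.8, 1.6]
finger_gap: 17.6
t 19.15 pos [430.7 151.6  52.8] rpy [180.   -0.1  14.6] q6 88.4 F [ 0.4 -2.8  1.6] gap 17.6
tool delta mm [-1.  -1.   2.8]
twist rad -0.7015790040327532 deg -40.19751592606852
[-0.55944325 -0.3181192   0.00256224]
```

```bash
python3 -m crank '{"slide":[[0,0,0],[0,0,0],[0,0,0],[0,0,0],[0,0,0],[0,0,0],[0,0,0],[0,0,0]],"twist":[0.1,0.1,0.1,0.1,0.1,0.1,0.06,0]}'; python3 to.py 429.5 152.3 50 54.8; python3 -c "
from bench import status;print(status.sense()['wrist_torque'])"
```

```text
time: 19.95
tool_pos: [430.7, 151.7, 52.8]
tcp_rot: [-180.0, -0.1, -23.0]
ft_force: [1.0, -3.0, 3.7]
finger_gap: 17.1
t 19.95 pos [430.7 151.7  52.8] rpy [-180.    -0.1  -23. ] q6 126.0 F [ 1.  -3.   3.7] gap 17.1
tool delta mm [-1.4 -0.1  2.8]
twist rad -1.3583226702385256 deg -77.82615622160779
[-0.59157316 -0.29214863 -0.0950632 ]
```

Release, rise, and look at the knob.

```bash
python3 -m crank '{"slide":[[0,0,0],[0,0,0],[0,0,0],[0,0,0],[0,0,-0.02],[0,0,-0.03],[0,0,-0.04],[0,0,-0.04]],"twist":[0,0,0,0,0,0,0,0]}' 0.3 ; python3 -m crank '{"slide":[[-0.03,0,-0.04],[-0.03,0,-0.03]],"twist":[0,0]}' 0.3
python3 - <<'E'
from h import *
T=viewer.snapshot("top");S=viewer.snapshot("scene")
crop(T,"t13.png",140,190,290,280,5)
crop(S,"s13.png",270,150,410,250,5)
E
```

```text
time: 20.75
tool_pos: [429.3, 151.8, 183.1]
tcp_rot: [180.0, 0.1, -23.1]
ft_force: [0.4, -0.5, -0.3]
finger_gap: 59.8
time: 20.95
tool_pos: [374.8, 175.6, 255.0]
tcp_rot: [-179.9, -0.1, -23.2]
ft_force: [0.6, 0.3, -0.1]
finger_gap: 60.0
```

View pics/s13.png

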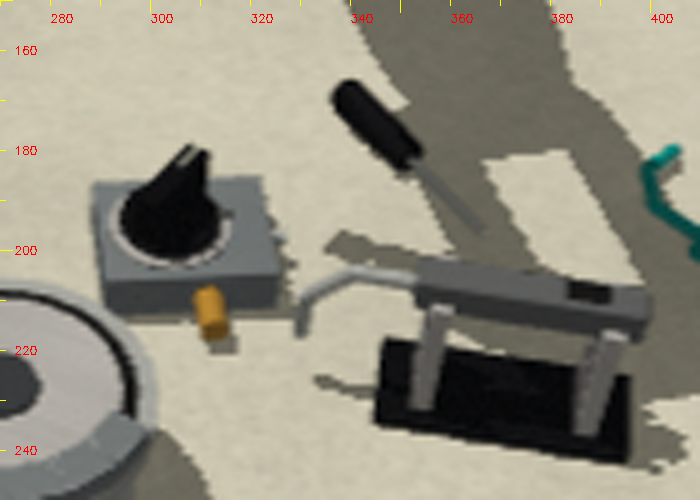

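View pics/t13.png

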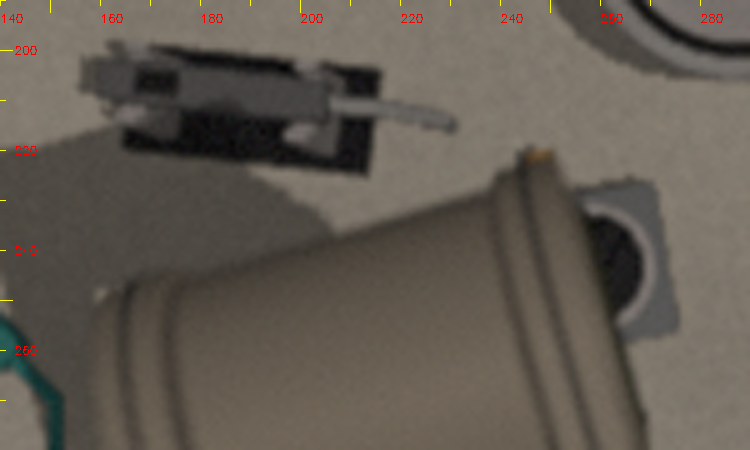

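Run:
```python
from h import *
T=viewer.snapshot("top");S=viewer.snapshot("scene")
np.save("pics/T.npy",T["img"]);np.save("pics/S.npy",S["img"])
crop(T,"t14.png",250,140,330,215,9)
crop(S,"s14.png",230,195,310,275,9)
crop(T,"t15.png",150,190,235,230,9)
crop(S,"s15.png",320,195,405,250,9)
```

```text
(no output)
```

View pics/t14.png

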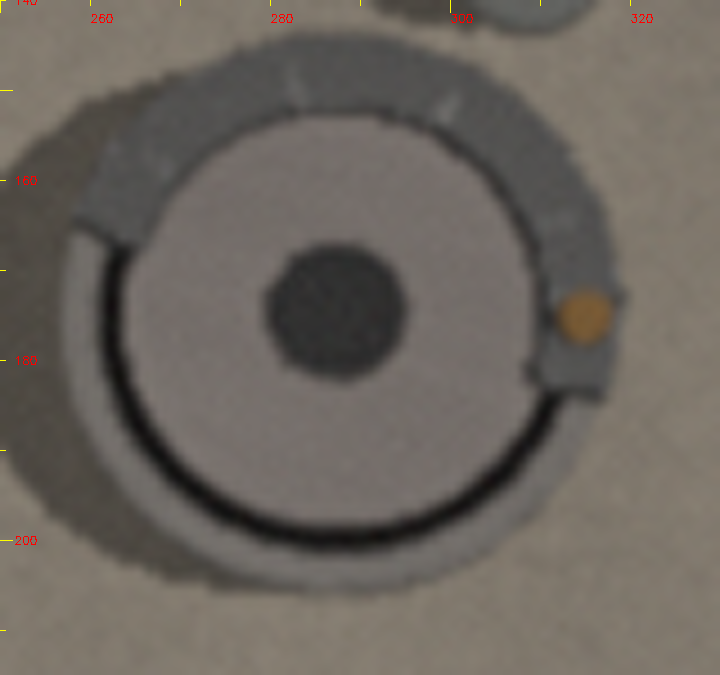

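View pics/s14.png

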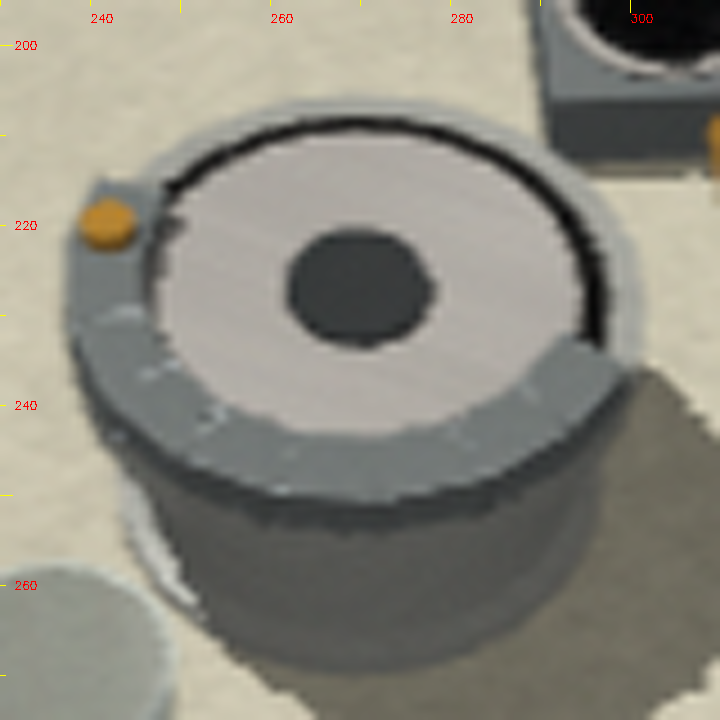

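View pics/t15.png

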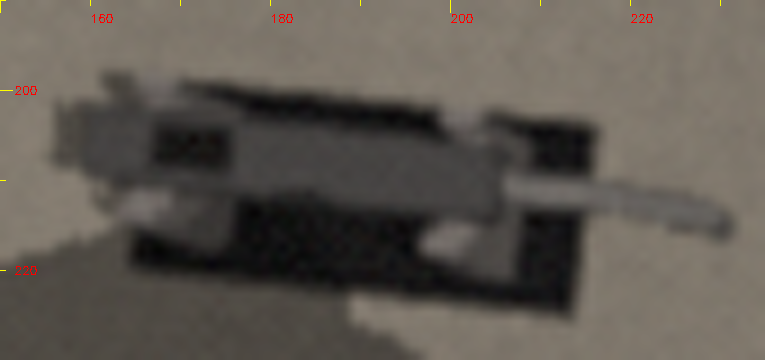

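View pics/s15.png

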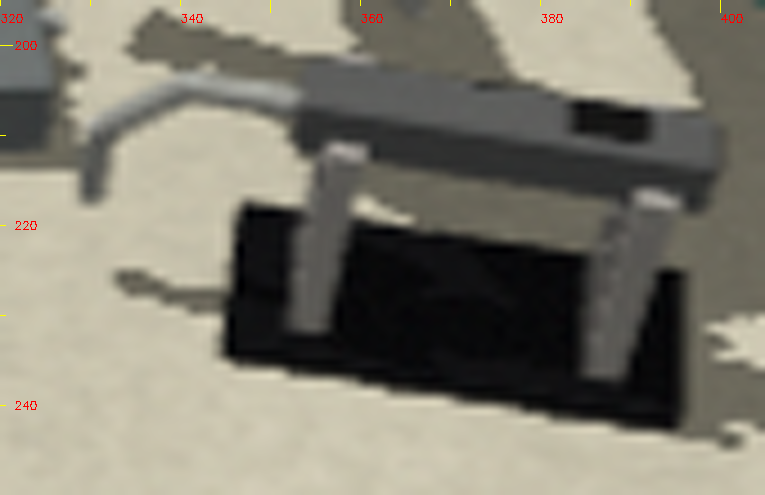

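Run:
```python
from h import *
from scipy.optimize import least_squares
np.set_printoptions(precision=1,suppress=True)
T=viewer.snapshot("top");S=viewer.snapshot("scene")
for s,thr,c0 in ((T,45,(622,68.6)),(S,45,(622,68.6))):
    g=s["img"].max(axis=2).astype(float)
    P=[]
    for th in np.radians(np.arange(180-95,180+96,1.0)):
        # radial profile: darkness-weighted centre
        rs=np.arange(62,86,.5)
        uv=np.array([proj(s,(c0[0]+r*np.cos(th),c0[1]+r*np.sin(th),86)) for r in rs],np.float32)
        pr=cv2.remap(g.astype(np.float32),uv[None,:,0],uv[None,:,1],cv2.INTER_CUBIC)[0]
        if pr.min()<50:
            w=np.clip(0.5*(pr.min()+np.median(pr))-pr,0,None); r=(w*rs).sum()/w.sum()
            P.append((c0[0]+r*np.cos(th),c0[1]+r*np.sin(th),np.degrees(th)%360,r))
    P=np.array(P)
    f=least_squares(lambda q:np.hypot(P[:,0]-q[0],P[:,1]-q[1])-q[2],[622,68,73],loss='soft_l1')
    a=np.degrees(np.arctan2(P[:,1]-f.x[1],P[:,0]-f.x[0]))%360
    print(f.x,"n",len(P),"angles",a.min(),a.max(),"rms",np.sqrt(np.mean(f.fun**2)))
# ends, bolt
print("bolt",ray(T,*cc(250,140,9,585,317),107),ray(S,*cc(230,195,9,108,222),107))
print("hood end bolt T",ray(T,*cc(250,140,9,555,393),86),"other",ray(T,*cc(250,140,9,115,248),86))
print("S ends",ray(S,*cc(230,195,9,170,188),86),ray(S,*cc(230,195,9,592,345),86))
```

```text
[624.5  71.1  72.2] n 170 angles 86.8381374091411 270.69842341849346 rms 0.6471183035436359
[622.5  69.1  72.2] n 157 angles 85.31923426691517 241.87110736813707 rms 0.24509322209136142
bolt [620.5  -5.1 107. ] [621.4  -6.8 107. ]
hood end bolt T [600.4   2.3  86. ] other [644.7 142.1  86. ]
S ends [586.1   5.1  86. ] [633.3 141.8  86. ]
```

Run:
```python
from h import *
from scipy.optimize import least_squares
np.set_printoptions(precision=1,suppress=True)
T=viewer.snapshot("top");S=viewer.snapshot("scene")
for s,lo,hi in ((T,78,247),(S,92,235)):
    g=s["img"].max(axis=2).astype(np.float32); c0=np.array([623.,70.])
    for it in range(4):
        P=[]
        for th in np.radians(np.arange(lo,hi,1.0)):
            rs=np.arange(66,81,.25)
            uv=np.array([proj(s,(c0[0]+r*np.cos(th),c0[1]+r*np.sin(th),86)) for r in rs],np.float32)
            pr=cv2.remap(g,uv[None,:,0],uv[None,:,1],cv2.INTER_CUBIC)[0]
            w=np.clip(0.5*(pr.min()+pr.max())-pr,0,None); r=(w*rs).sum()/w.sum()
            P.append((c0[0]+r*np.cos(th),c0[1]+r*np.sin(th)))
        P=np.array(P)
        f=least_squares(lambda q:np.hypot(P[:,0]-q[0],P[:,1]-q[1])-q[2],[622,68,73],loss='soft_l1')
        c0=f.x[:2]
        print(f.x,"rms",np.sqrt(np.mean(f.fun**2)))
    # width along band at mid
```

```text
[624.8  71.   72.4] rms 0.14394017587051983
[624.7  71.   72.4] rms 0.14837943362915937
[624.7  71.   72.4] rms 0.14799976783935437
[624.7  71.   72.4] rms 0.14815498664821553
[622.4  69.1  72.2] rms 0.21799187287231414
[622.4  69.1  72.2] rms 0.21758510980894036
[622.4  69.1  72.2] rms 0.21823451305879682
[622.4  69.1  72.2] rms 0.21795340269792896
```

Run:
```python
from h import *
np.set_printoptions(precision=1,suppress=True)
T=viewer.snapshot("top");S=viewer.snapshot("scene")
A=[ray(S,*cc(320,195,9,*c),104) for c in [(312,57),(297,107),(708,168),(722,115)]]
print(A,np.mean(A,0)); f=(A[0]+A[1])/2-(A[2]+A[3])/2; print("S len",np.hypot(*f[:2]),"yaw",np.degrees(np.arctan2(f[1],f[0])))
B=[ray(T,*cc(150,190,9,*c),104) for c in [(503,176),(75,136),(289,160)]]
print(B,(B[0]+B[1])/2); f=B[0]-B[1]; print("T len",np.hypot(*f[:2]),"yaw",np.degrees(np.arctan2(f[1],f[0])))
print("tip S",ray(S,*cc(320,195,9,92,199),32),"tip T",ray(T,*cc(150,190,9,724,225),40))
# tube bend top at handle front
# cradle base corners z=10
C=[ray(S,*cc(320,195,9,*c),10) for c in [(243,203),(225,352),(680,427),(685,268)]]
print("base S",C,np.mean(C,0));f=(C[0]+C[1])/2-(C[2]+C[3])/2;print(np.degrees(np.arctan2(f[1],f[0])),np.hypot(*f[:2]))
D=[ray(T,*cc(150,190,9,*c),10) for c in [(598,127),(572,317),(130,265),(155,80)]]
print("base T",D,np.mean(D,0));f=(D[0]+D[1])/2-(D[2]+D[3])/2;print(np.degrees(np.arctan2(f[1],f[0])),np.hypot(*f[:2]))
```

```text
[array([507.8, 298.8, 104. ]), array([530.8, 293.8, 104. ]), array([541. , 419.6, 104. ]), array([517.2, 426. , 104. ])] [524.2 359.6 104. ]
S len 126.87678176645497 yaw -94.41610550211574
[array([518.9, 295.6, 104. ]), array([528.9, 428. , 104. ]), array([522.6, 361.7, 104. ])] [523.9 361.8 104. ]
T len 132.82480811188367 yaw -94.31625195114184
tip S [510.8 236.7  32. ] tip T [511.8 235.6  40. ]
base S [array([485.4, 289.6,  10. ]), array([553.2, 283.7,  10. ]), array([566.3, 429.7,  10. ]), array([496.3, 437.2,  10. ])] [525.3 360.   10. ]
-94.67078979649949 147.23861040890617
base T [array([547.3, 283.1,  10. ]), array([483.3, 289.1,  10. ]), array([498. , 437.3,  10. ]), array([560.5, 432.7,  10. ])] [522.3 360.5  10. ]
-95.34641598398441 149.5702792570706
```

```bash
python3 -m crank '{"slide":[[0,0,0],[0,0,0],[0,0,0],[0,0,0],[0,0,0],[0,0,0],[0,0,0]],"twist":[-0.145,-0.145,-0.145,-0.145,-0.145,-0.145,-0.145]}' 0.3;python3 -m crank '{"slide":[[0,0,0],[0,0,0],[0,0,0],[0,0,0],[0,0,0],[0,0,0],[0,0,0]],"twist":[-0.145,-0.145,-0.145,-0.145,-0.145,-0.145,0]}' 0.3; python3 to.py 524 360.5 150 85
```

```text
time: 22.15
tool_pos: [374.9, 175.0, 251.5]
tcp_rot: [-180.0, 0.1, 35.3]
ft_force: [-0.3, -0.2, -0.7]
finger_gap: 59.9
time: 22.85
tool_pos: [374.9, 175.1, 251.6]
tcp_rot: [-179.9, 0.0, 85.0]
ft_force: [0.1, 0.6, 0.5]
finger_gap: 59.5
t 22.85 pos [374.9 175.1 251.6] rpy [-179.9    0.    85. ] q6 22.9 F [0.1 0.6 0.5] gap 59.5
tool delta mm [197.8 132.5 101.3]
twist rad -0.00017584909710347416 deg -0.010075411095215259
```

```bash
python3 -m crank '{"slide":[[0.033,0.0221,0.016],[0.033,0.0221,0.016],[0.033,0.0221,0.016],[0.033,0.0221,0.016],[0.033,0.0221,0.016],[0.033,0.0221,0.016],[0,0,0],[0,0,0]],"twist":[0,0,0,0,0,0,0,0]}' 0.3; python3 to.py 524 360.5 120 85
python3 - <<'E'
from h import *
T=viewer.snapshot("top");S=viewer.snapshot("scene")
crop(T,"t16.png",130,170,250,260,6)
crop(S,"s16.png",310,140,430,250,6)
E
```

```text
time: 23.65
tool_pos: [523.9, 360.4, 153.5]
tcp_rot: [-179.8, 0.2, 84.7]
ft_force: [-0.3, -0.3, 1.0]
finger_gap: 60.0
t 23.65 pos [523.9 360.4 153.5] rpy [-179.8    0.2   84.7] q6 35.2 F [-0.3 -0.3  1. ] gap 60.0
tool delta mm [ 0.2  0.3 33.5]
twist rad -0.005041780132731445 deg -0.2888727228384198
```

View pics/s16.png

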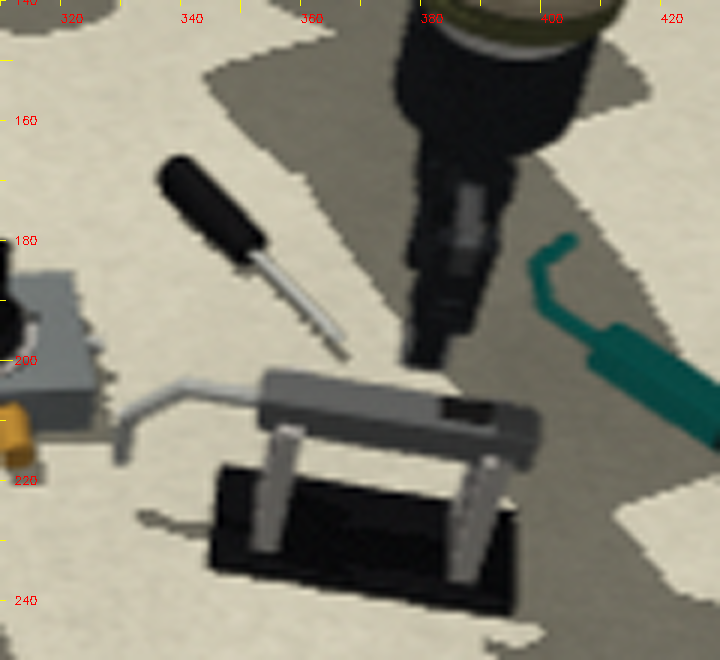

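View pics/t16.png

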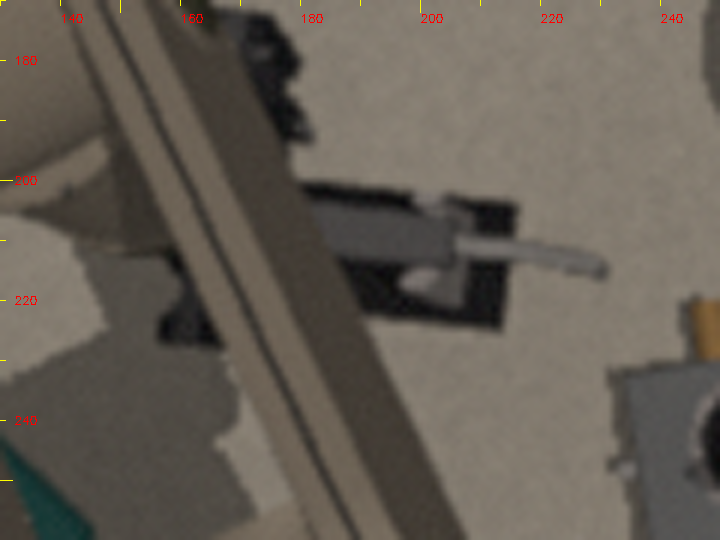

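```bash
python3 -m crank '{"slide":[[0,0,0.015],[0,0,0.015],[0,0,0.015],[0,0,0.015],[0,0,0.012],[0,0,0.008],[0,0,0],[0,0,0]],"twist":[0,0,0,0,0,0,0,0]}' 0.3; python3 to.py 524 360.5 73 85;python3 - <<'E'
from h import *
S=viewer.snapshot("scene")
crop(S,"s17.png",310,140,430,250,6)
E
```

```text
time: 24.55
tool_pos: [524.8, 360.8, 76.4]
tcp_rot: [180.0, -0.0, 84.9]
ft_force: [0.0, -0.5, 0.1]
finger_gap: 59.9
t 24.55 pos [524.8 360.8  76.4] rpy [180.   -0.   84.9] q6 35.0 F [ 0.  -0.5  0.1] gap 59.9
tool delta mm [-0.4 -0.8  3.4]
twist rad -0.0021152977279187512 deg -0.12119763222335678
```

View pics/s17.png

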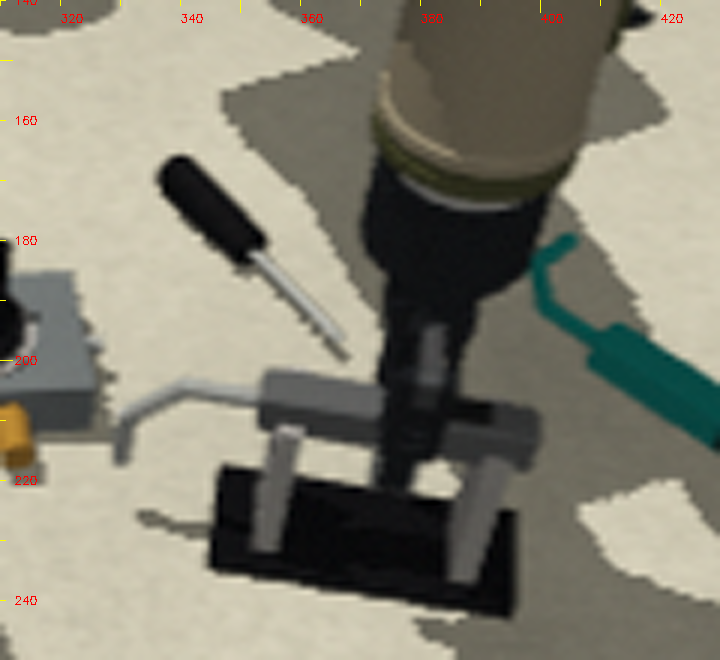

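```bash
python3 -m crank '{"slide":[[0,-0.0005,0.003],[0,0,0],[0,0,0],[0,0,0],[0,0,0],[0,0,0],[0,0,0],[0,0,0]],"twist":[0,0,0,0,0,0,0,0]}' 1 80; python3 -m crank '{"slide":[[0,0,0],[0,0,0]],"twist":[0,0]}'; python3 to.py 524 360.5 73 85
```

```text
time: 25.4
tool_pos: [524.4, 361.0, 73.8]
tcp_rot: [180.0, -0.0, 84.9]
ft_force: [-0.7, 0.6, 4.7]
finger_gap: 22.7
time: 25.6
tool_pos: [524.4, 361.0, 73.8]
tcp_rot: [180.0, -0.0, 84.9]
ft_force: [-0.8, -0.2, 6.0]
finger_gap: 23.3
t 25.6 pos [524.4 361.   73.8] rpy [180.   -0.   84.9] q6 35.0 F [-0.8 -0.2  6. ] gap 23.3
tool delta mm [-0.5 -0.4  0.8]
twist rad -0.00208972565775129 deg -0.11973246052934883
```

```bash
python3 -m crank '{"slide":[[0,0,-0.01],[0,0,-0.015],[0,0,-0.02],[0,0,-0.02],[0,0,-0.02],[0,0,-0.015],[0,0,0],[0,0,0]],"twist":[0,0,0,0,0,0,0,0]}'; python3 to.py 524 360.5 73 85
cat > pv.py <<'E'
from h import *
import sys
from scipy.spatial.transform import Rotation as Ro
# overlay predicted probe; args: suffix, u0T v0T u0S v0S
s=status.sense();p=s["tool_pos"];yaw=np.radians(s["tcp_rot"][2]+180)
ex=np.array([np.cos(yaw),np.sin(yaw),0])
c=p+np.array([0,0,18.2])
path=[c-ex*65,c+ex*65,c+ex*100,c+ex*125+[0,0,-25],c+ex*125+[0,0,-60]]
print("tip pred",path[-1])
for n,u0,v0 in (("top",int(sys.argv[2]),int(sys.argv[3])),("scene",int(sys.argv[4]),int(sys.argv[5]))):
    S=viewer.snapshot(n);k=8
    im=cv2.resize(np.ascontiguousarray(S["img"][v0:v0+70,u0:u0+95,::-1]),None,fx=k,fy=k,interpolation=cv2.INTER_CUBIC)
    q=[proj(S,x) for x in path]
    q=np.array([[(u-u0+.5)*k-.5,(v-v0+.5)*k-.5] for u,v in q]).astype(int)
    cv2.polylines(im,[q],False,(0,255,0),1)
    for a in np.radians(162.4+np.arange(75,-76,-25)):
        u,v=proj(S,(624.4+73*np.cos(a),70.2+73*np.sin(a),86))
        cv2.circle(im,(int((u-u0+.5)*k-.5),int((v-v0+.5)*k-.5)),4,(255,0,255),1)
    cv2.imwrite(f"pics/pv_{sys.argv[1]}_{n}.png",im)
E
python3 pv.py a 150 180 300 150
```

```text
time: 26.4
tool_pos: [524.2, 360.8, 173.4]
tcp_rot: [180.0, -0.0, 84.9]
ft_force: [-0.6, -0.4, -2.1]
finger_gap: 22.7
t 26.4 pos [524.2 360.8 173.4] rpy [180.   -0.   84.9] q6 35.0 F [-0.6 -0.4 -2.1] gap 22.7
tool delta mm [ -0.4  -0.3 100.4]
twist rad -0.002193639183086362 deg -0.12568626696537422
tip pred [513.07546649 236.3063042  131.59102131]
```

View pics/pv_a_top.png

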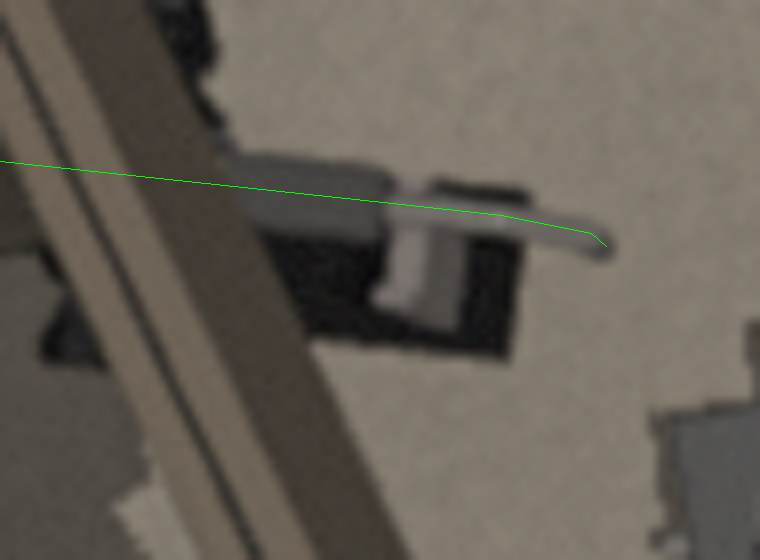

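View pics/pv_a_scene.png

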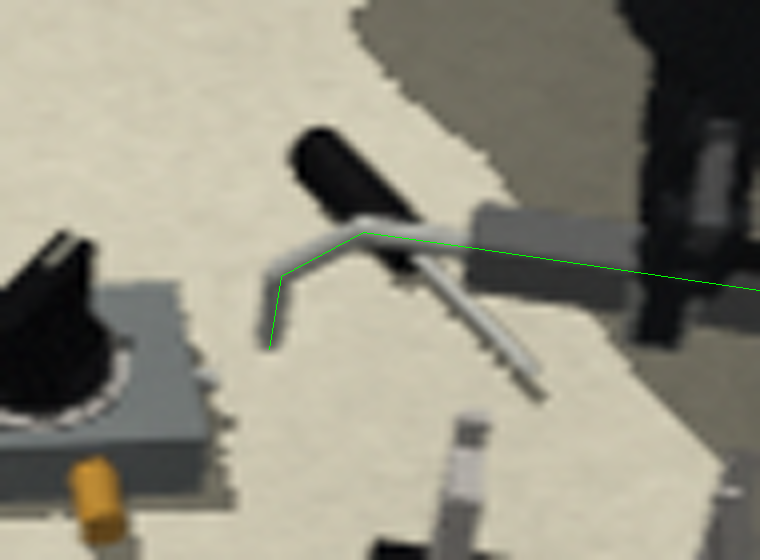

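```bash
python3 to.py 599.4 131.2 160; python3 -m crank '{"slide":[[-0.025,0.011,0],[-0.035,0.015,0],[-0.035,0.015,0],[-0.035,0.015,0],[-0.035,0.015,0],[-0.03,0.012,0],[-0.02,0.008,0],[-0.0076,0.0035,0]],"twist":[0,0,0,0,0,0,0,0]}'; python3 -m crank '{"slide":[[0,0,0.005],[0,0,0.005],[0,0,0],[0,0,0]],"twist":[0,0,0,0]}'; python3 to.py 599.4 131.2 129.8 84.9; python3 pv.py b 245 150 220 180
```

```text
t 26.5 pos [523.4 360.4 171.7] rpy [-179.9    0.1   84.9] q6 35.0 F [ 0.2 -0.6 -1.1] gap 22.9
tool delta mm [-221.4   96.1   11.9]
time: 27.3
tool_pos: [598.1, 128.3, 171.7]
tcp_rot: [-179.9, 0.1, 84.7]
ft_force: [0.2, 1.1, -0.9]
finger_gap: 22.9
time: 27.7
tool_pos: [597.8, 131.8, 162.7]
tcp_rot: [-179.9, 0.0, 85.0]
ft_force: [0.5, -0.1, -2.1]
finger_gap: 23.0
t 27.7 pos [597.8 131.8 162.7] rpy [-179.9    0.    85. ] q6 12.7 F [ 0.5 -0.1 -2.1] gap 23.0
tool delta mm [-0.4  1.7 32.9]
twist rad 0.0010712586188419417 deg 0.06137859762665698
tip pred [586.80805563   7.25512288 120.87748811]
```

View pics/pv_b_top.png

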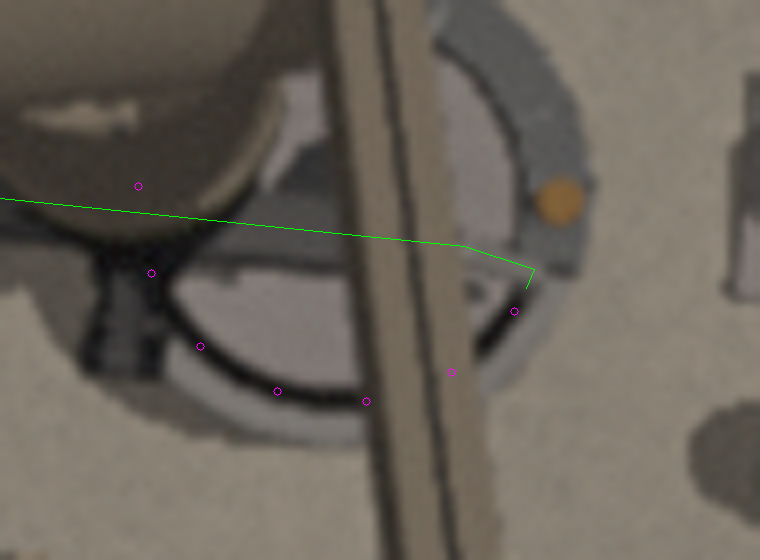

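View pics/pv_b_scene.png

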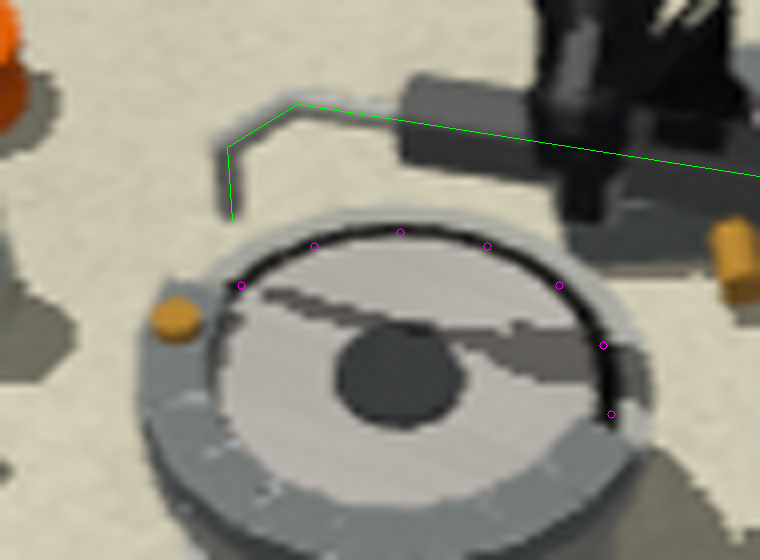

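```bash
python3 to.py 599.4 131.2 129.8 84.9; python3 pv.py c 245 150 220 180
```

```text
t 27.8 pos [598.3 131.5 163.4] rpy [180.   -0.   84.9] q6 12.7 F [-0.4  0.3 -1.7] gap 22.7
tool delta mm [-0.2  1.1 33.6]
twist rad 0.0007731678936255576 deg 0.04429925715976424
tip pred [587.2704517    6.96959943 121.56984663]
```

View pics/pv_c_scene.png

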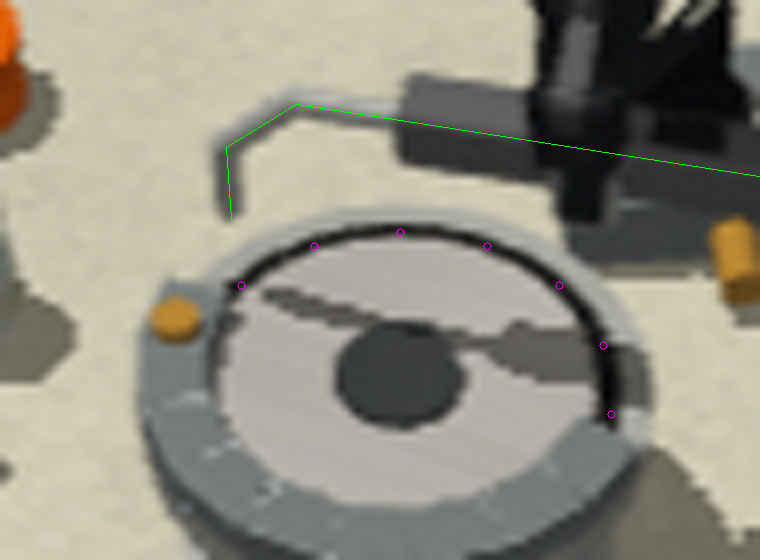

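```bash
python3 -m crank '{"slide":[[0,0.001,0.01],[0,0,0.008],[0,0,0.006],[0,0,0.004],[0,0,0.0025],[0,0,0],[0,0,0]],"twist":[0,0,0,0,0,0,0]}'; python3 to.py 599.4 131.2 129.8 84.9; python3 pv.py d 245 150 220 180
```

```text
time: 28.6
tool_pos: [599.6, 130.5, 133.0]
tcp_rot: [180.0, -0.0, 84.9]
ft_force: [-0.4, -0.6, -0.7]
finger_gap: 22.8
t 28.6 pos [599.6 130.5 133. ] rpy [180.   -0.   84.9] q6 12.6 F [-0.4 -0.6 -0.7] gap 22.8
tool delta mm [ 0.6 -0.2  3.2]
twist rad -0.0004539544042695958 deg -0.026009671456023398
tip pred [588.41220355   6.0397204   91.21749122]
```

View pics/pv_d_scene.png

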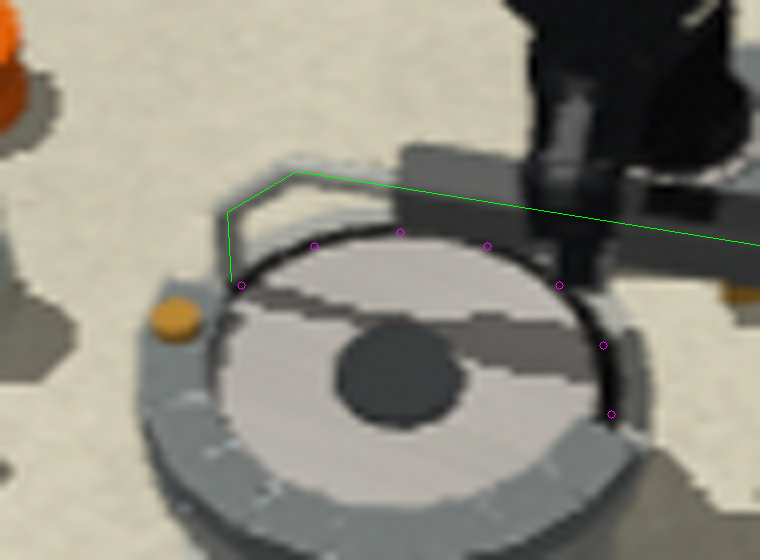

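View pics/pv_d_top.png

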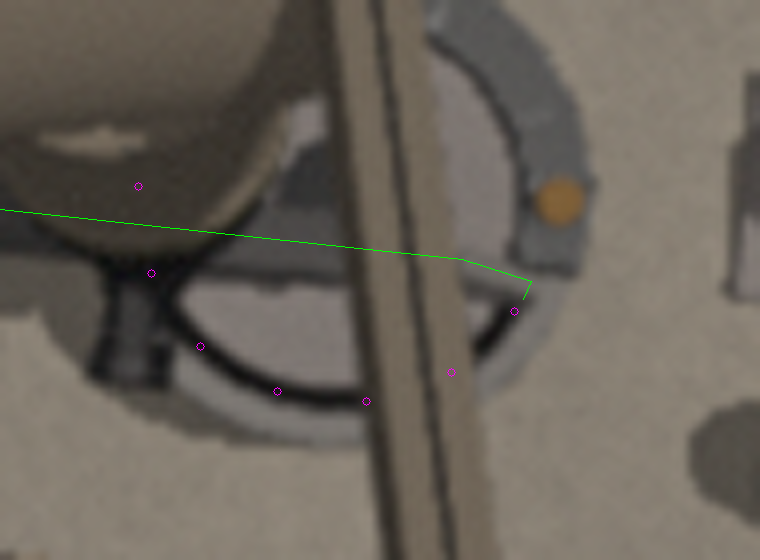

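```bash
cat > nxt.py <<'E'
import sys,numpy as np
from bench import status
np.set_printoptions(precision=2,suppress=True)
n=int(sys.argv[1]); C=np.array([624.4,70.2]); Rr=73.
s=status.sense();p=s["tool_pos"];t=np.radians(s["tcp_rot"][2]);tp=t+np.pi
tip=p+np.array([125*np.cos(tp),125*np.sin(tp),-41.8])
d=tip[:2]-C;a=np.degrees(np.arctan2(d[1],d[0]))%360;rad=np.hypot(*d)
a0=240.4-12.557*n
print("t",round(s["time"],2),"tip",tip,"ang",round(a,1),"plan",round(a0,1),"rad",round(rad,2),"z",round(tip[2],2),"F",s["ft_force"],"yaw",round(s["tcp_rot"][2],2))
ex=np.array([np.cos(t),np.sin(t)]);ey=np.array([np.sin(t),-np.cos(t)])
err=(Rr-rad)*0.6
for k in range(2):
    A=np.radians(a0-6.2785*k);B=np.radians(a0-6.2785*(k+1));e=err*.5
    m=Rr*np.array([np.cos(B)-np.cos(A),np.sin(B)-np.sin(A)])+e*np.array([np.cos(B),np.sin(B)])
    print("  x4:",np.round(np.array([m@ex,m@ey])/4,2),"mm   z corr total",round((tip[2]-88)*.6,2))
E
python3 -m crank '{"slide":[[0,0.0,0.0015],[0,0,0.0015],[0,0,0],[0,0,0]],"twist":[0,0,0,0]}'; python3 nxt.py 0
```

```text
time: 29.1
tool_pos: [599.3, 130.6, 129.7]
tcp_rot: [-180.0, 0.0, 84.9]
ft_force: [-0.5, -0.2, -2.0]
finger_gap: 22.7
t 29.1 tip [588.19   6.08  87.9 ] ang 240.5 plan 240.4 rad 73.64 z 87.9 F [-0.46 -0.21 -2.02] yaw 84.88
  x4: [ 0.97 -1.75] mm   z corr total -0.06
  x4: [ 1.15 -1.63] mm   z corr total -0.06
```

```bash
python3 -m crank '{"slide":[[0.001,-0.00175,0],[0.001,-0.00175,0],[0.001,-0.00175,0],[0.001,-0.00175,0],[0.00115,-0.00163,0],[0.00115,-0.00163,0],[0.00115,-0.00163,0],[0.00115,-0.00163,0]],"twist":[0,0,0,0,0,0,0,0]}'; python3 nxt.py 1
```

```text
time: 29.9
tool_pos: [586.6, 140.4, 129.8]
tcp_rot: [180.0, -0.0, 84.9]
ft_force: [0.2, 0.2, -2.0]
finger_gap: 23.0
t 29.9 tip [575.43  15.93  88.01] ang 227.9 plan 227.8 rad 73.09 z 88.01 F [ 0.17  0.22 -2.04] yaw 84.88
  x4: [ 1.29 -1.52] mm   z corr total 0.01
  x4: [ 1.45 -1.37] mm   z corr total 0.01
```

Tracks well. Continue; camera checks along the way (each pauses only 0.05 s).

```bash
python3 -m crank '{"slide":[[0.0013,-0.00152,0],[0.0013,-0.00152,0],[0.0013,-0.00152,0],[0.0013,-0.00152,0],[0.00145,-0.00137,0],[0.00145,-0.00137,0],[0.00145,-0.00137,0],[0.00145,-0.00137,0]],"twist":[0,0,0,0,0,0,0,0]}'; python3 nxt.py 2; python3 pv.py e 245 150 220 180
```

```text
time: 30.7
tool_pos: [576.1, 152.5, 129.8]
tcp_rot: [-180.0, -0.0, 84.9]
ft_force: [-0.6, 0.7, -1.6]
finger_gap: 22.8
t 30.7 tip [564.93  27.97  88.  ] ang 215.4 plan 215.3 rad 72.94 z 88.0 F [-0.62  0.72 -1.6 ] yaw 84.88
  x4: [ 1.59 -1.21] mm   z corr total -0.0
  x4: [ 1.71 -1.03] mm   z corr total -0.0
tip pred [564.93080116  27.972315    87.99654748]
```

View pics/pv_e_scene.png

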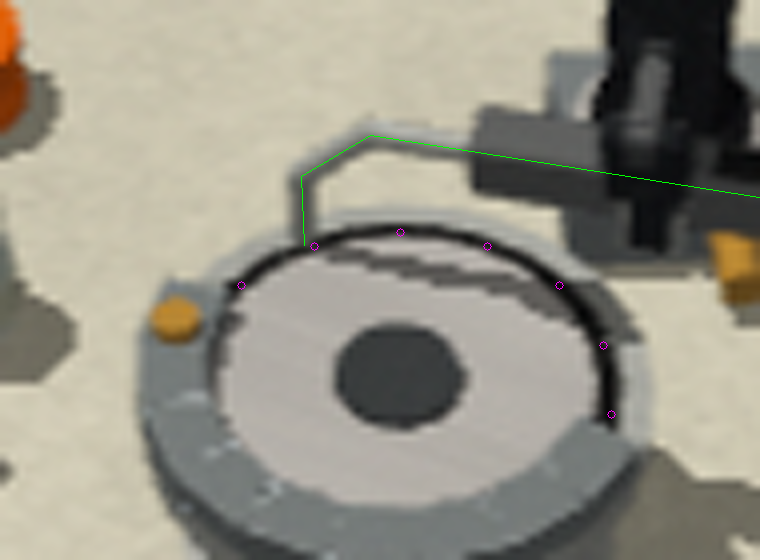

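View pics/pv_e_top.png

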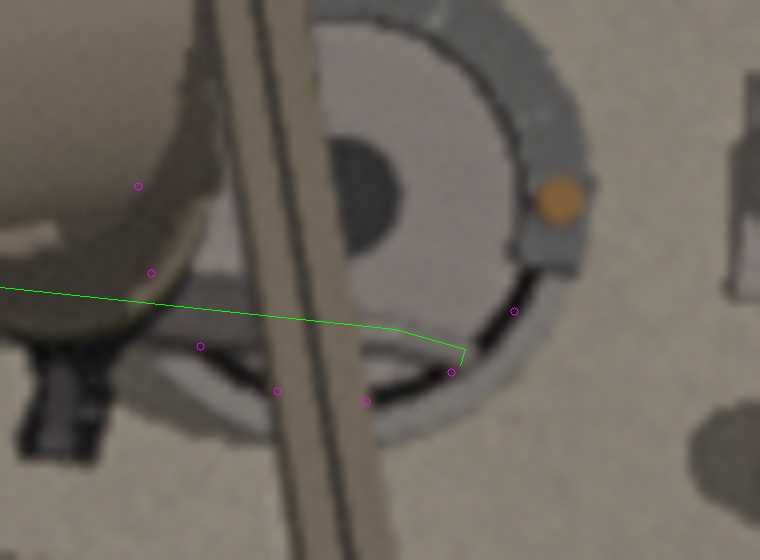

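```bash
python3 -m crank '{"slide":[[0.0016,-0.0012,0],[0.0016,-0.0012,0],[0.0016,-0.0012,0],[0.0016,-0.0012,0],[0.0017,-0.00103,0],[0.0017,-0.00103,0],[0.0017,-0.00103,0],[0.0017,-0.00103,0]],"twist":[0,0,0,0,0,0,0,0]}'; python3 nxt.py 3
```

```text
time: 31.6
tool_pos: [568.4, 166.4, 129.8]
tcp_rot: [180.0, -0.0, 84.9]
ft_force: [-0.6, -0.1, -0.9]
finger_gap: 22.9
t 31.6 tip [557.27  41.91  88.02] ang 202.9 plan 202.7 rad 72.85 z 88.02 F [-0.63 -0.13 -0.92] yaw 84.88
  x4: [ 1.81 -0.85] mm   z corr total 0.01
  x4: [ 1.89 -0.64] mm   z corr total 0.01
```

```bash
python3 -m crank '{"slide":[[0.0018,-0.00085,0],[0.0018,-0.00085,0],[0.0018,-0.00085,0],[0.0018,-0.00085,0],[0.0019,-0.00065,0],[0.0019,-0.00065,0],[0.0019,-0.00065,0],[0.0019,-0.00065,0]],"twist":[0,0,0,0,0,0,0,0]}'; python3 nxt.py 4
```

```text
time: 32.4
tool_pos: [563.8, 181.7, 129.8]
tcp_rot: [-180.0, -0.0, 84.9]
ft_force: [-0.4, 1.1, -2.0]
finger_gap: 22.7
t 32.4 tip [552.64  57.21  88.  ] ang 190.3 plan 190.2 rad 72.93 z 88.0 F [-0.42  1.12 -2.04] yaw 84.88
  x4: [ 1.95 -0.43] mm   z corr total 0.0
  x4: [ 1.99 -0.21] mm   z corr total 0.0
```

```bash
python3 -m crank '{"slide":[[0.00195,-0.00043,0],[0.00195,-0.00043,0],[0.00195,-0.00043,0],[0.00195,-0.00043,0],[0.002,-0.0002,0],[0.002,-0.0002,0],[0.002,-0.0002,0],[0.002,-0.0002,0]],"twist":[0,0,0,0,0,0,0,0]}'; python3 nxt.py 5; python3 pv.py f 245 150 220 180
```

```text
time: 33.2
tool_pos: [562.7, 197.7, 129.8]
tcp_rot: [-180.0, 0.0, 84.9]
ft_force: [-0.2, 0.4, -1.0]
finger_gap: 22.9
t 33.2 tip [551.55  73.16  88.  ] ang 177.7 plan 177.6 rad 72.91 z 88.0 F [-0.18  0.36 -1.01] yaw 84.88
  x4: [2.   0.01] mm   z corr total 0.0
  x4: [1.99 0.23] mm   z corr total 0.0
tip pred [551.55134671  73.16034938  88.00337793]
```

View pics/pv_f_scene.png

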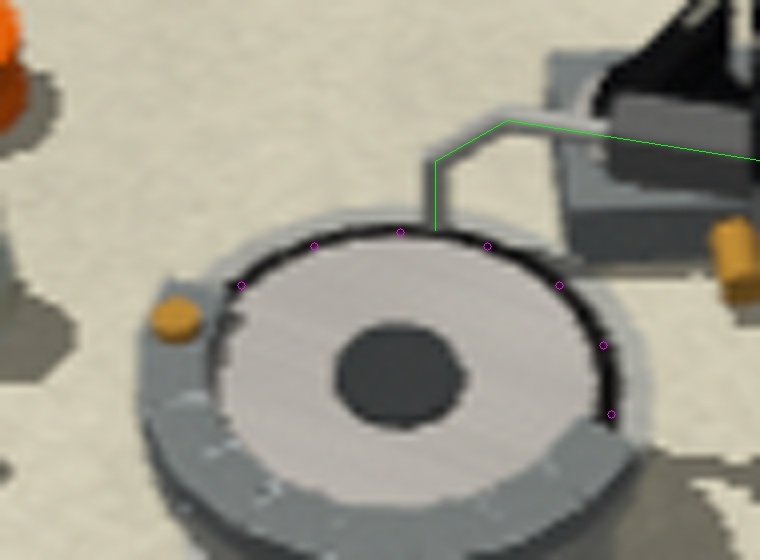

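View pics/pv_f_top.png

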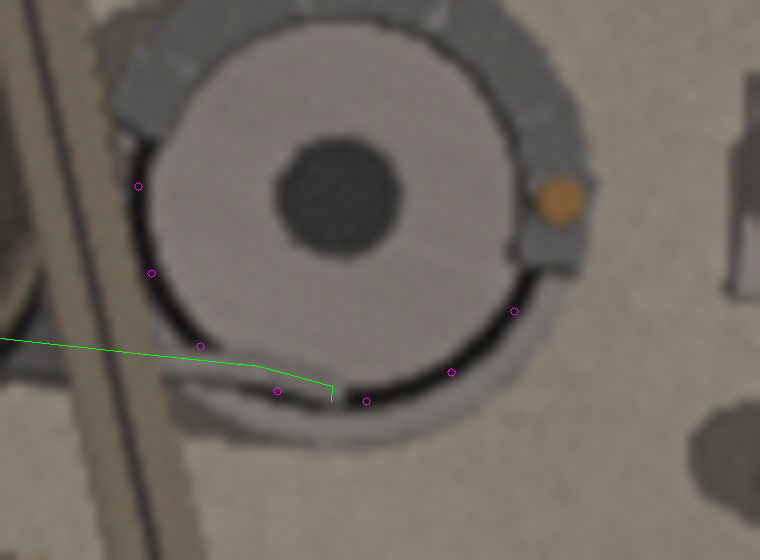

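```bash
python3 -m crank '{"slide":[[0.002,0,0],[0.002,0,0],[0.002,0,0],[0.002,0,0],[0.002,0.00023,0],[0.002,0.00023,0],[0.002,0.00023,0],[0.002,0.00023,0]],"twist":[0,0,0,0,0,0,0,0]}'; python3 nxt.py 6
```

```text
time: 34.1
tool_pos: [565.1, 213.5, 129.8]
tcp_rot: [-180.0, 0.0, 84.9]
ft_force: [-0.4, 0.0, -0.9]
finger_gap: 22.5
t 34.1 tip [553.95  89.    87.97] ang 165.1 plan 165.1 rad 72.92 z 87.97 F [-0.37  0.01 -0.86] yaw 84.88
  x4: [1.95 0.44] mm   z corr total -0.02
  x4: [1.89 0.65] mm   z corr total -0.02
```

```bash
python3 -m crank '{"slide":[[0.00195,0.00044,0],[0.00195,0.00044,0],[0.00195,0.00044,0],[0.00195,0.00044,0],[0.0019,0.00065,0],[0.0019,0.00065,0],[0.0019,0.00065,0],[0.0019,0.00065,0]],"twist":[0,0,0,0,0,0,0,0]}'; python3 nxt.py 7
```

```text
time: 34.9
tool_pos: [570.9, 228.4, 129.8]
tcp_rot: [-180.0, 0.0, 84.9]
ft_force: [0.3, -0.4, -2.1]
finger_gap: 22.8
t 34.9 tip [559.72 103.93  87.98] ang 152.5 plan 152.5 rad 72.95 z 87.98 F [ 0.31 -0.43 -2.08] yaw 84.88
  x4: [1.81 0.86] mm   z corr total -0.01
  x4: [1.7  1.05] mm   z corr total -0.01
```

```bash
python3 -m crank '{"slide":[[0.0018,0.00086,0],[0.0018,0.00086,0],[0.0018,0.00086,0],[0.0018,0.00086,0],[0.0017,0.00105,0],[0.0017,0.00105,0],[0.0017,0.00105,0],[0.0017,0.00105,0]],"twist":[0,0,0,0,0,0,0,0]}'; python3 nxt.py 8; python3 pv.py g 245 150 220 180
```

```text
time: 35.7
tool_pos: [579.7, 241.7, 129.8]
tcp_rot: [-180.0, 0.0, 84.9]
ft_force: [0.1, -0.2, -0.6]
finger_gap: 22.9
t 35.7 tip [568.58 117.18  87.97] ang 139.9 plan 139.9 rad 72.96 z 87.97 F [ 0.07 -0.18 -0.62] yaw 84.88
  x4: [1.58 1.23] mm   z corr total -0.02
  x4: [1.43 1.4 ] mm   z corr total -0.02
tip pred [568.58046738 117.17987392  87.97469929]
```

View pics/pv_g_scene.png

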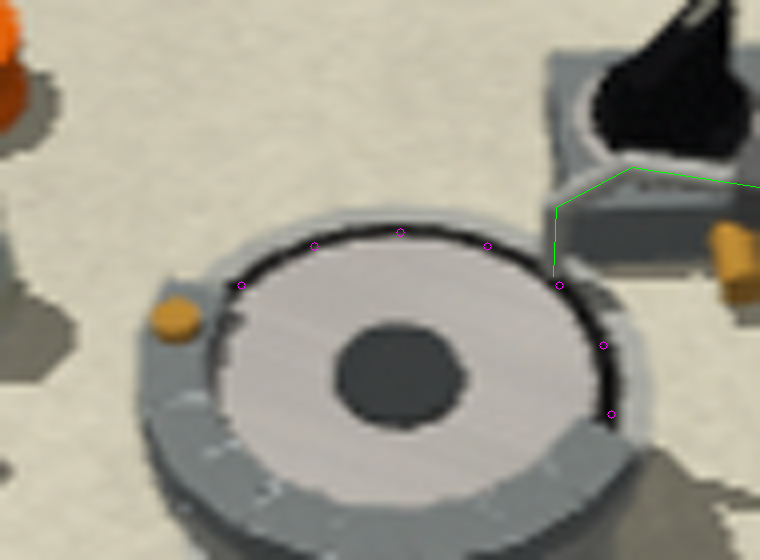

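View pics/pv_g_top.png

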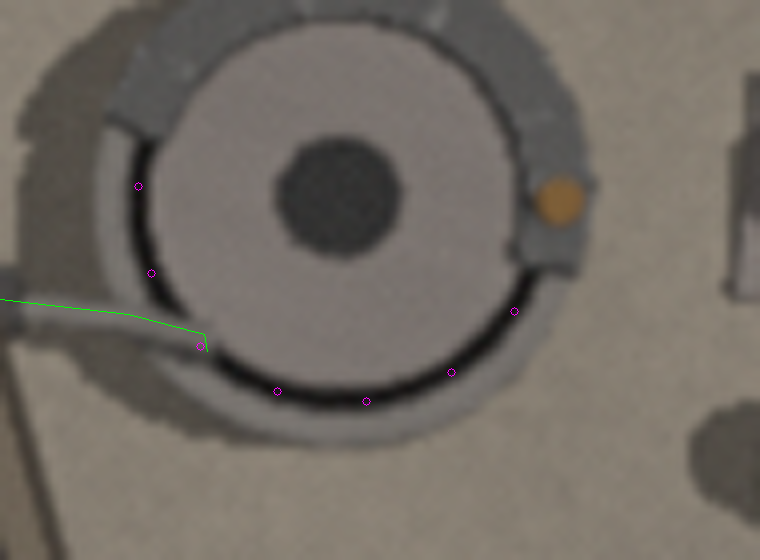

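```bash
python3 -m crank '{"slide":[[0.00158,0.00123,0],[0.00158,0.00123,0],[0.00158,0.00123,0],[0.00158,0.00123,0],[0.00143,0.0014,0],[0.00143,0.0014,0],[0.00143,0.0014,0],[0.00143,0.0014,0]],"twist":[0,0,0,0,0,0,0,0]}'; python3 nxt.py 9
```

```text
time: 36.6
tool_pos: [591.4, 252.7, 129.8]
tcp_rot: [180.0, -0.0, 84.9]
ft_force: [0.0, 0.1, -0.6]
finger_gap: 22.8
t 36.6 tip [580.2  128.24  88.01] ang 127.3 plan 127.4 rad 72.95 z 88.01 F [ 0.01  0.07 -0.6 ] yaw 84.88
  x4: [1.27 1.54] mm   z corr total 0.0
  x4: [1.09 1.67] mm   z corr total 0.0
```

```bash
python3 -m crank '{"slide":[[0.00127,0.00154,0],[0.00127,0.00154,0],[0.00127,0.00154,0],[0.00127,0.00154,0],[0.0011,0.00167,0],[0.0011,0.00167,0],[0.0011,0.00167,0],[0.0011,0.00167,0]],"twist":[0,0,0,0,0,0,0,0]}'; python3 nxt.py 10
```

```text
time: 37.4
tool_pos: [605.0, 261.0, 129.8]
tcp_rot: [-180.0, -0.0, 84.9]
ft_force: [0.3, 0.0, -1.8]
finger_gap: 23.1
t 37.4 tip [593.83 136.49  88.  ] ang 114.8 plan 114.8 rad 73.0 z 88.0 F [ 0.27  0.03 -1.76] yaw 84.88
  x4: [0.9  1.78] mm   z corr total -0.0
  x4: [0.7  1.87] mm   z corr total -0.0
```

```bash
python3 -m crank '{"slide":[[0.0009,0.00178,0],[0.0009,0.00178,0],[0.0009,0.00178,0],[0.0009,0.00178,0],[0.0007,0.00187,0],[0.0007,0.00187,0],[0.0007,0.00187,0],[0.0007,0.00187,0]],"twist":[0,0,0,0,0,0,0,0]}'; python3 nxt.py 11;  python3 pv.py h 245 150 220 180
```

```text
time: 38.2
tool_pos: [620.1, 266.0, 129.8]
tcp_rot: [180.0, -0.0, 84.9]
ft_force: [0.1, -0.2, -2.0]
finger_gap: 23.1
t 38.2 tip [608.97 141.51  88.02] ang 102.2 plan 102.3 rad 72.96 z 88.02 F [ 0.06 -0.23 -1.97] yaw 84.88
  x4: [0.49 1.94] mm   z corr total 0.01
  x4: [0.28 1.98] mm   z corr total 0.01
tip pred [608.97380642 141.51323667  88.01942233]
```

View pics/pv_h_top.png

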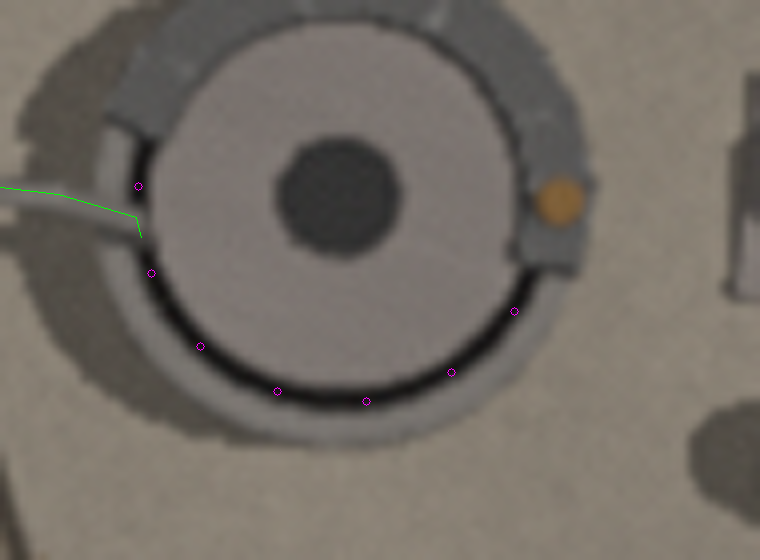

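View pics/pv_h_scene.png

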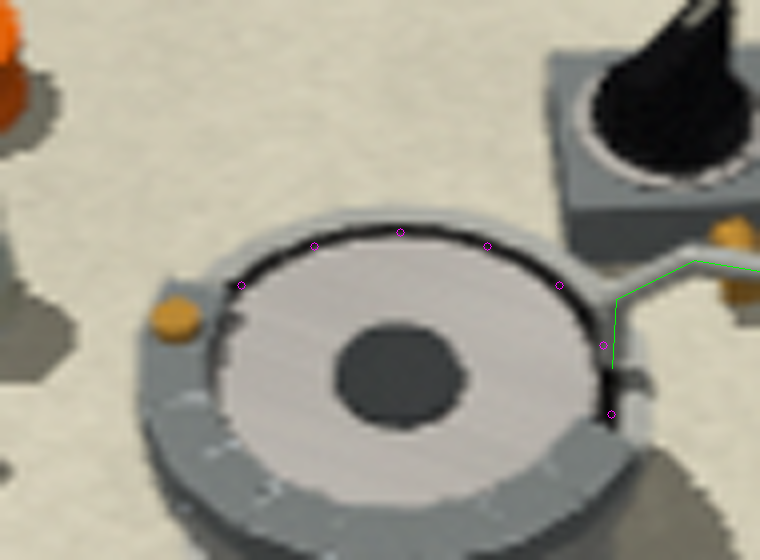

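```bash
python3 -m crank '{"slide":[[0.0005,0.00194,0],[0.0005,0.00194,0],[0.0005,0.00194,0],[0.0005,0.00194,0],[0.00028,0.00198,0],[0.00028,0.00198,0],[0.00028,0.00198,0],[0.00028,0.00198,0]],"twist":[0,0,0,0,0,0,0,0]}'; python3 nxt.py 12
```

```text
time: 39.1
tool_pos: [636.0, 267.7, 129.8]
tcp_rot: [-180.0, -0.0, 84.9]
ft_force: [-0.5, 0.2, -0.2]
finger_gap: 22.9
t 39.1 tip [624.87 143.2   87.99] ang 89.6 plan 89.7 rad 73.0 z 87.99 F [-0.47  0.23 -0.15] yaw 84.88
  x4: [0.06 2.  ] mm   z corr total -0.01
  x4: [-0.16  1.99] mm   z corr total -0.01
```

```bash
python3 -m crank '{"slide":[[0.0001,0.002,0],[0,0.002,0],[0,0.002,0],[0,0.002,0],[0,0,0],[0,0,0]],"twist":[0,0,0,0,0,0]}'; python3 nxt.py 12;  python3 pv.py i 245 150 220 180
```

```text
time: 39.7
tool_pos: [643.9, 267.1, 129.8]
tcp_rot: [-180.0, -0.0, 84.9]
ft_force: [-1.0, -0.2, -2.0]
finger_gap: 22.7
t 39.7 tip [632.69 142.57  87.96] ang 83.5 plan 89.7 rad 72.84 z 87.96 F [-0.96 -0.17 -1.95] yaw 84.87
  x4: [0.07 2.  ] mm   z corr total -0.02
  x4: [-0.15  1.99] mm   z corr total -0.02
tip pred [632.69219581 142.56657005  87.96202086]
```

View pics/pv_i_top.png

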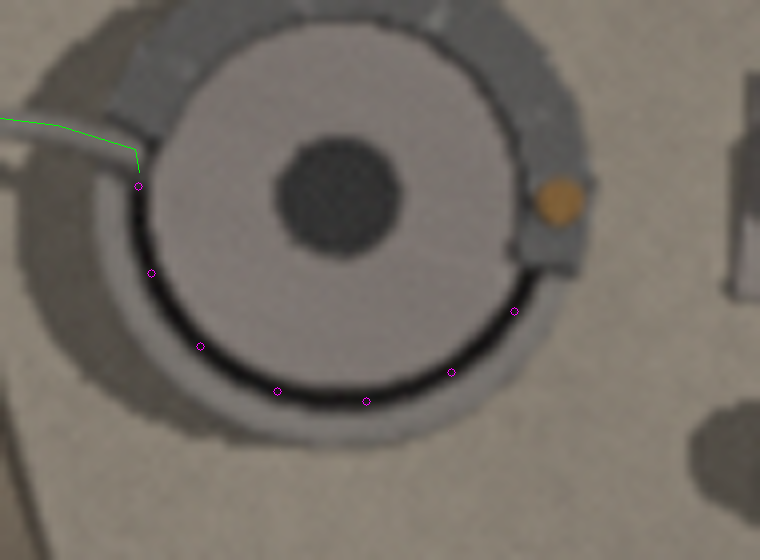

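```bash
python3 -m crank '{"slide":[[0,0,-0.008],[0,0,-0.015],[0,0,-0.015],[0,0,-0.007],[0,0,0]],"twist":[0,0,0,0,0]}'; python3 to.py 524.4 361 173.8 84.9
```

```text
time: 40.3
tool_pos: [645.3, 267.5, 178.1]
tcp_rot: [179.7, -0.1, 84.9]
ft_force: [0.9, -0.6, -1.6]
finger_gap: 22.8
t 40.3 pos [645.3 267.5 178.1] rpy [179.7  -0.1  84.9] q6 23.4 F [ 0.9 -0.6 -1.6] gap 22.8
tool delta mm [  82.3 -128.8    3.9]
twist rad -0.0003564452161914522 deg -0.020422806515398406
```

```bash
python3 -m crank '{"slide":[[0.01,-0.016,0],[0.016,-0.025,0],[0.018,-0.028,0],[0.018,-0.028,0],[0.012,-0.018,0],[0.0083,-0.0128,0],[0,0,0],[0,0,0]],"twist":[0,0,0,0,0,0,0,0]}'; python3 -m crank '{"slide":[[0,0,0],[0,0,0]],"twist":[0,0]}'; python3 to.py 524.4 361 73.8 84.9
```

```text
time: 41.1
tool_pos: [524.2, 360.2, 174.7]
tcp_rot: [180.0, 0.0, 84.9]
ft_force: [0.3, -0.1, -1.4]
finger_gap: 23.1
time: 41.3
tool_pos: [524.7, 359.6, 174.7]
tcp_rot: [180.0, 0.0, 84.8]
ft_force: [0.3, 0.1, -1.9]
finger_gap: 22.6
t 41.3 pos [524.7 359.6 174.7] rpy [180.    0.   84.8] q6 35.0 F [ 0.3  0.1 -1.9] gap 22.6
tool delta mm [  1.4  -0.5 100.9]
twist rad -0.001707436677396163 deg -0.09782891540064043
```

```bash
python3 -m crank '{"slide":[[0.0014,-0.0004,0.015],[0,0,0.018],[0,0,0.018],[0,0,0.015],[0,0,0.01],[0,0,0.005],[0,0,0],[0,0,0]],"twist":[0,0,0,0,0,0,0,0]}'; python3 to.py 524.4 361 73.8 84.9
```

```text
time: 42.1
tool_pos: [524.1, 362.2, 94.6]
tcp_rot: [179.9, -0.0, 84.9]
ft_force: [0.5, -0.0, -0.3]
finger_gap: 23.2
t 42.1 pos [524.1 362.2  94.6] rpy [179.9  -0.   84.9] q6 35.2 F [ 0.5 -0.  -0.3] gap 23.2
tool delta mm [-1.2  0.4 20.8]
twist rad -0.00033265254392083314 deg -0.019059586810953988
```

```bash
python3 -m crank '{"slide":[[-0.0008,0,0.005],[0,0,0.005],[0,0,0.004],[0,0,0.003],[0,0,0.002],[0,0,0],[0,0,0]],"twist":[0,0,0,0,0,0,0]}'; python3 to.py 524.4 361 73.8 84.9
```

```text
time: 42.8
tool_pos: [523.5, 361.1, 74.8]
tcp_rot: [-180.0, 0.0, 84.9]
ft_force: [0.3, 0.0, -1.0]
finger_gap: 23.0
t 42.8 pos [523.5 361.1  74.8] rpy [-180.     0.    84.9] q6 35.1 F [ 0.3  0.  -1. ] gap 23.0
tool delta mm [-0.   0.9  1. ]
twist rad -0.000369951096325591 deg -0.02119663644569414
```

```bash
python3 -m crank '{"slide":[[0,0.0006,0.0008],[0,0,0],[0,0,0]],"twist":[0,0,0]}'; python3 to.py 524.4 361 73.8 84.9; python3 -m crank '{"slide":[[0,0,0],[0,0,0],[0,0,0],[0,0,0],[0,0,0]],"twist":[0,0,0,0,0]}' 0.3;  python3 -m crank '{"slide":[[0,0,-0.01],[0,0,-0.02],[0,0,-0.03],[0,0,-0.04],[0,0,-0.04],[-0.03,-0,-0.02],[-0.04,0,0],[-0.04,0,0]],"twist":[0,0,0,0,0,0,0,0]}' 0.3;python3 -m crank '{"slide":[[-0.04,0,0],[-0.04,-0.04,0],[0,-0.04,0],[0,-0.04,0],[0,0,0],[0,0,0]],"twist":[0,0,0,0,0,0]}'
python3 - <<'E'
from h import *
T=viewer.snapshot("top");S=viewer.snapshot("scene")
cv2.imwrite("pics/Tz.png",T["img"][:,:,::-1]);cv2.imwrite("pics/Sz.png",S["img"][:,:,::-1])
crop(S,"s20.png",280,150,420,260,5)
crop(S,"s21.png",120,140,280,270,5)
E
```

```text
time: 43.1
tool_pos: [524.3, 361.1, 74.1]
tcp_rot: [180.0, -0.0, 84.9]
ft_force: [-0.4, 0.4, -1.2]
finger_gap: 22.6
t 43.1 pos [524.3 361.1  74.1] rpy [180.   -0.   84.9] q6 35.1 F [-0.4  0.4 -1.2] gap 22.6
tool delta mm [-0.   0.1  0.3]
twist rad -0.0004140977140164618 deg -0.023726051319158614
time: 43.6
tool_pos: [524.2, 361.1, 74.1]
tcp_rot: [180.0, -0.0, 84.9]
ft_force: [0.8, 0.6, -0.1]
finger_gap: 59.6
time: 44.4
tool_pos: [514.7, 250.9, 236.4]
tcp_rot: [179.8, -0.1, 85.0]
ft_force: [0.5, 0.1, -0.2]
finger_gap: 59.9
time: 45.0
tool_pos: [392.6, 186.9, 235.2]
tcp_rot: [179.9, -0.1, 84.9]
ft_force: [-0.0, -0.3, 0.4]
finger_gap: 59.9
```

View pics/Sz.png

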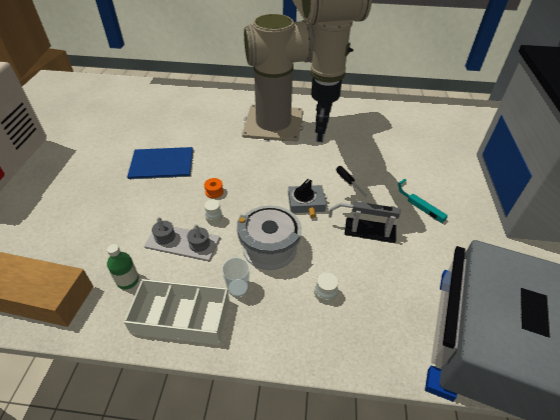

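View pics/s20.png

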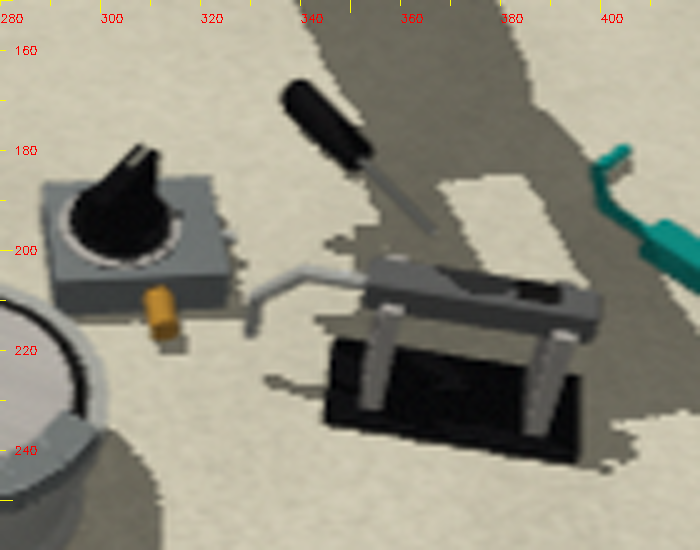

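View pics/Tz.png

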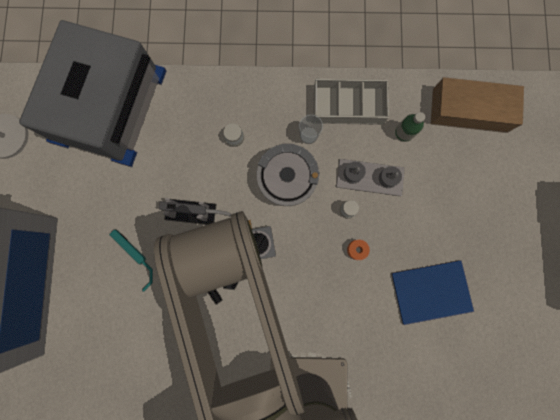

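View pics/s21.png

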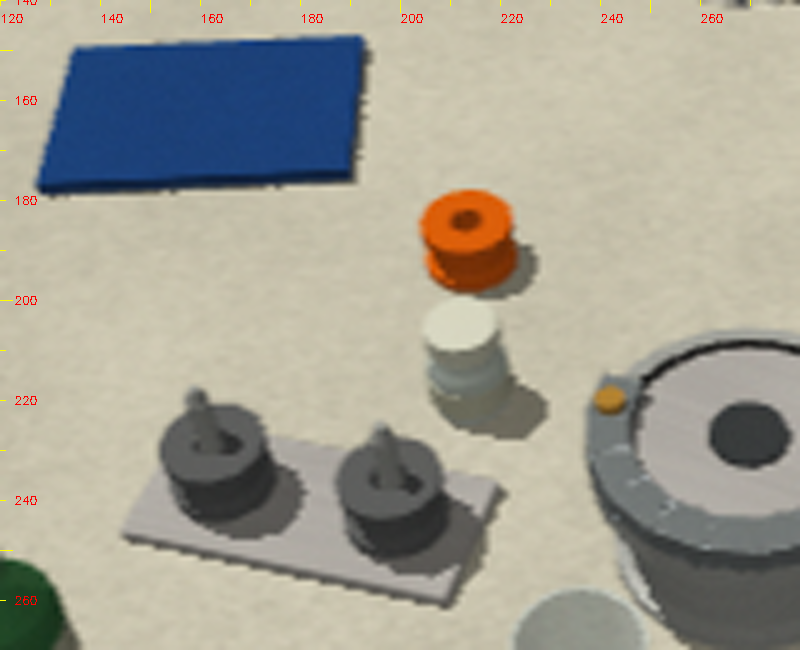

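Run:
```python
from h import *
np.set_printoptions(precision=1,suppress=True)
S=viewer.snapshot("scene")
crop(S,"s22.png",285,170,330,215,14)
```

```text
(no output)
```

View pics/s22.png

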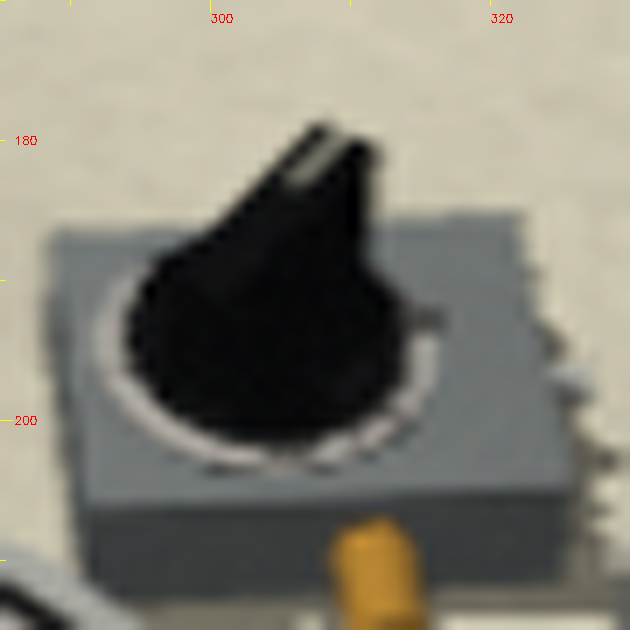

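Run:
```python
from h import *
np.set_printoptions(precision=1,suppress=True)
S=viewer.snapshot("scene")
a=ray(S,*cc(285,170,14,338,133),80);b=ray(S,*cc(285,170,14,290,185),80)
d=a-b;print(a,b,np.degrees(np.arctan2(d[1],d[0])))
```

```text
[404.5 163.2  80. ] [422.9 153.8  80. ] 153.10884797796507
```

```bash
python3 -c "
from bench import hand_in
print(hand_in())"
```

```text
the job is handed in; nothing more can be done
None
```

The job is done and handed in at about 45 s of the 210 s, and none of my last checks failed.

- **Reels:** only two grey reels were on the bench. One is on each post, and both show fully seated in the pictures. I left the orange look-alike alone.
- **Knob:** I turned it clockwise and let go. Its mark now reads about 82° from where it started, which agrees with the 1.4 rad on-stop.
- **Seam:** with the gas on, I traced the joint at 2 cm/s from 3° before seam0 at the bolt end to 4° past seam6. The tip stayed about 2 mm above the rubber (z 88 mm). Its radius read 72.8–73.6 mm against the nominal 73, with no contact force. These readings come from the robot's pose plus the probe's given shape, and the pictures agreed to within about half a pixel.
- **Probe and bystanders:** the grey probe lies back in its cradle. The jar, beaker, driver and tub look unmoved, and the gripper is clear of everything.
- **Disagreement:** the two cameras put the lid centre about 2 mm apart. I put most of that down to the lid hiding part of the band in the scene view, and used a centre between them.

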